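# Change the boards in a locking curing drawer

### The job

Pull the drawer of the curing unit fully open (if it is held, first turn the black ball knob anticlockwise to its stop), take out the cured board with the orange block and lay it flat in the white out-tray. Lay every other green board from the bench flat in a compartment of its own in the drawer, block side up, with its white plug at the end marked by the copper strip. Then push the drawer fully home and turn the ball knob clockwise to its stop to lock it, leaving the other things on the bench where they are.

Things in the scene. Friction and masses are not known exactly. Their poses are not given: they have to be found in the camera images.
- drawer (a joint): how far the drawer is pulled out of the unit, m: 0 = fully home (the start), 0.15 = fully open (stop). Slides straight out of the front, about 2 N of friction, stays where it is left. While the catch holds it, it gives only 1 to 3 mm; do not pull harder than 20 N then.
- knob (a joint): angle of the ball knob, rad: 0 = anticlockwise stop (pointer at the green dot, catch surely free), 1.5 = clockwise stop seen from above (red dot, catch surely engaged). Grows clockwise; 0.15 N m of friction, no spring. Starts about half-way (0.75). Knob and catch have slack: at half-way the hidden catch may hold the drawer or not; only pulling tells. Engaged, it also keeps an open drawer from shutting.
- ball (a point): centre of the knob's black ball: a smooth slippery sphere 48 mm across on an 18 mm upright stem, its centre 50 mm above the unit's roof (155 mm above the table). It turns about the vertical line through this point. Fingers that do not close across its widest part slip off. A 44 mm white pointer lies on the roof below it.
- handle (a point): middle of the drawer's black handle bar (moves with the drawer): 110 mm long, 12 mm square, level, parallel to the drawer front, 76 mm above the table (as is the top of the blue drawer front); 37 mm gap between bar and front; a post to the front 50 mm either side of the middle. Axes: x points into the unit (the drawer opens along -x), y left seen from the robot, z up.
- unit: cream curing unit, fixed: 190 mm deep (x), 320 mm wide (y), 105 mm high; origin at the centre of its underside, x axis from front to back (front faces the robot). The ball knob stands on the roof 50 mm behind the front face, 68 mm left (+y) of the middle. Shut, the tray is wholly under the roof; open, it is wholly in front, its rear edge 21 mm before the front face.
- cell0_mid (a point): centre of the floor of compartment 0 of the drawer (first from the right seen from the robot), 12 mm above the table. Compartments lie side by side, 68 mm apart, each 124 mm long (x), 64 wide (y), walls 4 mm thick, 14 mm above its floor. +x points to its end with the copper strip (neighbours point opposite ways). A 26 mm wide steel tab, 78 mm above the table, stands at the tray's rear between compartments 2 and 3.
- cell1_mid (a point): centre of the floor of compartment 1 of the drawer (second from the right seen from the robot), 12 mm above the table. Compartments lie side by side, 68 mm apart, each 124 mm long (x), 64 wide (y), walls 4 mm thick, 14 mm above its floor. +x points to its end with the copper strip (neighbours point opposite ways). A 26 mm wide steel tab, 78 mm above the table, stands at the tray's rear between compartments 2 and 3.
- cell2_mid (a point): centre of the floor of compartment 2 of the drawer (third from the right seen from the robot), 12 mm above the table. Compartments lie side by side, 68 mm apart, each 124 mm long (x), 64 wide (y), walls 4 mm thick, 14 mm above its floor. +x points to its end with the copper strip (neighbours point opposite ways). A 26 mm wide steel tab, 78 mm above the table, stands at the tray's rear between compartments 2 and 3.
- cell3_mid (a point): centre of the floor of compartment 3 of the drawer (fourth from the right seen from the robot), 12 mm above the table. Compartments lie side by side, 68 mm apart, each 124 mm long (x), 64 wide (y), walls 4 mm thick, 14 mm above its floor. +x points to its end with the copper strip (neighbours point opposite ways). A 26 mm wide steel tab, 78 mm above the table, stands at the tray's rear between compartments 2 and 3.
- board0_mid (a point): uncured converter board (to load), None if absent: green plate 110 mm long (x) x 50 mm wide (y) x 5 mm thick, on it a black block in the middle, 34 (x) x 26 (y) x 26 mm high, the place to hold it, and a white plug across the +x end. 31 mm high in all, 0.1 to 0.16 kg. This point is in the middle of the plate, 15.5 mm above its underside; x points to the plug end, z up from the block side.
- board1_mid (a point): uncured converter board (to load), None if absent: green plate 110 mm long (x) x 50 mm wide (y) x 5 mm thick, on it a black block in the middle, 34 (x) x 26 (y) x 26 mm high, the place to hold it, and a white plug across the +x end. 31 mm high in all, 0.1 to 0.16 kg. This point is in the middle of the plate, 15.5 mm above its underside; x points to the plug end, z up from the block side.
- board2_mid (a point): uncured converter board (to load), None if absent: green plate 110 mm long (x) x 50 mm wide (y) x 5 mm thick, on it a black block in the middle, 34 (x) x 26 (y) x 26 mm high, the place to hold it, and a white plug across the +x end. 31 mm high in all, 0.1 to 0.16 kg. This point is in the middle of the plate, 15.5 mm above its underside; x points to the plug end, z up from the block side.
- cured0_mid (a point): cured board that lies in compartment 0 of the drawer at the start, block up (exactly one of the four cured boards is there, the rest are None): same size and build as the others, but its block is orange. This point is in the middle of the plate, 15.5 mm above its underside; x points to the plug end, z up.
- cured1_mid (a point): cured board that lies in compartment 1 of the drawer at the start, block up (exactly one of the four cured boards is there, the rest are None): same size and build as the others, but its block is orange. This point is in the middle of the plate, 15.5 mm above its underside; x points to the plug end, z up.
- cured2_mid (a point): cured board that lies in compartment 2 of the drawer at the start, block up (exactly one of the four cured boards is there, the rest are None): same size and build as the others, but its block is orange. This point is in the middle of the plate, 15.5 mm above its underside; x points to the plug end, z up.
- cured3_mid (a point): cured board that lies in compartment 3 of the drawer at the start, block up (exactly one of the four cured boards is there, the rest are None): same size and build as the others, but its block is orange. This point is in the middle of the plate, 15.5 mm above its underside; x points to the plug end, z up.
- outtray_mid (a point): centre of the inner floor (4 mm above the table) of the white out-tray, fixed to the bench: open box, inside 130 mm long (x) x 72 mm wide (y), walls 4 mm thick and 18 mm above the table. It takes one board lengthwise, either way round.
- pliers: pliers lying flat, 175 mm long, 14 mm high; origin between the handles and the jaws on the underside (not part of the job: leave alone)
- screwdriver: screwdriver lying flat, about 200 mm long (not part of the job: leave alone)
- brush: brush lying flat, about 200 mm long (not part of the job: leave alone)
- spool: metal reel standing upright, 64 mm across, 50 mm high; origin under its centre (not part of the job: leave alone)
- jar: closed jar, 52 mm across, 70 mm high; origin under its centre (not part of the job: leave alone)
- tin: open brass tin, 72 mm across, 35 mm high; origin under its centre (not part of the job: leave alone)
There are look-alikes about, which are no part of the job. Leave any pink or purple look-alike of the part that bears board0_mid alone.

How it is judged:
On the way, in this order (a step that is already met when the one before it is completed fails the run):
1. the drawer is pulled open (more than 135 mm) (value of joint drawer above 0.135 m), for 0.2 s.
2. the cured board lies in the out-tray and every other board flat in a compartment, plug at the copper strip, with the drawer open (((x of board0_mid in the frame of cell0_mid between -0.012 and 0.012 m and y of board0_mid in the frame of cell0_mid between -0.011 and 0.011 m and z of board0_mid in the frame of cell0_mid below 0.021 m and angle between board0_mid's own z axis and vertical below 0.08 rad and x of unit in the frame of board0_mid above 0.01 m) or (x of board0_mid in the frame of cell1_mid between -0.012 and 0.012 m and y of board0_mid in the frame of cell1_mid between -0.011 and 0.011 m and z of board0_mid in the frame of cell1_mid below 0.021 m and angle between board0_mid's own z axis and vertical below 0.08 rad and x of unit in the frame of board0_mid below -0.01 m) or (x of board0_mid in the frame of cell2_mid between -0.012 and 0.012 m and y of board0_mid in the frame of cell2_mid between -0.011 and 0.011 m and z of board0_mid in the frame of cell2_mid below 0.021 m and angle between board0_mid's own z axis and vertical below 0.08 rad and x of unit in the frame of board0_mid above 0.01 m) or (x of board0_mid in the frame of cell3_mid between -0.012 and 0.012 m and y of board0_mid in the frame of cell3_mid between -0.011 and 0.011 m and z of board0_mid in the frame of cell3_mid below 0.021 m and angle between board0_mid's own z axis and vertical below 0.08 rad and x of unit in the frame of board0_mid below -0.01 m)) and ((x of board1_mid in the frame of cell0_mid between -0.012 and 0.012 m and y of board1_mid in the frame of cell0_mid between -0.011 and 0.011 m and z of board1_mid in the frame of cell0_mid below 0.021 m and angle between board1_mid's own z axis and vertical below 0.08 rad and x of unit in the frame of board1_mid above 0.01 m) or (x of board1_mid in the frame of cell1_mid between -0.012 and 0.012 m and y of board1_mid in the frame of cell1_mid between -0.011 and 0.011 m and z of board1_mid in the frame of cell1_mid below 0.021 m and angle between board1_mid's own z axis and vertical below 0.08 rad and x of unit in the frame of board1_mid below -0.01 m) or (x of board1_mid in the frame of cell2_mid between -0.012 and 0.012 m and y of board1_mid in the frame of cell2_mid between -0.011 and 0.011 m and z of board1_mid in the frame of cell2_mid below 0.021 m and angle between board1_mid's own z axis and vertical below 0.08 rad and x of unit in the frame of board1_mid above 0.01 m) or (x of board1_mid in the frame of cell3_mid between -0.012 and 0.012 m and y of board1_mid in the frame of cell3_mid between -0.011 and 0.011 m and z of board1_mid in the frame of cell3_mid below 0.021 m and angle between board1_mid's own z axis and vertical below 0.08 rad and x of unit in the frame of board1_mid below -0.01 m)) and ((x of board2_mid in the frame of cell0_mid between -0.012 and 0.012 m and y of board2_mid in the frame of cell0_mid between -0.011 and 0.011 m and z of board2_mid in the frame of cell0_mid below 0.021 m and angle between board2_mid's own z axis and vertical below 0.08 rad and x of unit in the frame of board2_mid above 0.01 m) or (x of board2_mid in the frame of cell1_mid between -0.012 and 0.012 m and y of board2_mid in the frame of cell1_mid between -0.011 and 0.011 m and z of board2_mid in the frame of cell1_mid below 0.021 m and angle between board2_mid's own z axis and vertical below 0.08 rad and x of unit in the frame of board2_mid below -0.01 m) or (x of board2_mid in the frame of cell2_mid between -0.012 and 0.012 m and y of board2_mid in the frame of cell2_mid between -0.011 and 0.011 m and z of board2_mid in the frame of cell2_mid below 0.021 m and angle between board2_mid's own z axis and vertical below 0.08 rad and x of unit in the frame of board2_mid above 0.01 m) or (x of board2_mid in the frame of cell3_mid between -0.012 and 0.012 m and y of board2_mid in the frame of cell3_mid between -0.011 and 0.011 m and z of board2_mid in the frame of cell3_mid below 0.021 m and angle between board2_mid's own z axis and vertical below 0.08 rad and x of unit in the frame of board2_mid below -0.01 m)) and x of cured0_mid in the frame of outtray_mid between -0.015 and 0.015 m and y of cured0_mid in the frame of outtray_mid between -0.017 and 0.017 m and z of each of cured0_mid, cured1_mid, cured2_mid, cured3_mid in the frame of outtray_mid below 0.021 m and angle between each of cured0_mid, cured1_mid, cured2_mid, cured3_mid's own z axis and vertical below 0.08 rad and x of cured1_mid in the frame of outtray_mid between -0.015 and 0.015 m and y of cured1_mid in the frame of outtray_mid between -0.017 and 0.017 m and x of cured2_mid in the frame of outtray_mid between -0.015 and 0.015 m and y of cured2_mid in the frame of outtray_mid between -0.017 and 0.017 m and x of cured3_mid in the frame of outtray_mid between -0.015 and 0.015 m and y of cured3_mid in the frame of outtray_mid between -0.017 and 0.017 m and value of joint drawer above 0.1 m), for 0.2 s.
3. the drawer is pushed fully home (value of joint drawer below 0.006 m), for 0.2 s.
4. the knob is turned clockwise to its stop (value of joint drawer below 0.006 m and value of joint knob above 1.35 rad), for 0.2 s.
At the end, for the whole second after the job is handed in: The cured board lies flat on the floor of the out-tray. Every other board lies flat on the floor of a compartment, within 12 mm lengthwise and 11 mm sideways of its centre, plug towards the copper strip. The drawer is home within 6 mm and the knob at 1.35 rad or more (stop at 1.5) (all of step 4 and ((x of board0_mid in the frame of cell0_mid between -0.012 and 0.012 m and y of board0_mid in the frame of cell0_mid between -0.011 and 0.011 m and z of board0_mid in the frame of cell0_mid below 0.021 m and angle between board0_mid's own z axis and vertical below 0.08 rad and x of unit in the frame of board0_mid above 0.01 m) or (x of board0_mid in the frame of cell1_mid between -0.012 and 0.012 m and y of board0_mid in the frame of cell1_mid between -0.011 and 0.011 m and z of board0_mid in the frame of cell1_mid below 0.021 m and angle between board0_mid's own z axis and vertical below 0.08 rad and x of unit in the frame of board0_mid below -0.01 m) or (x of board0_mid in the frame of cell2_mid between -0.012 and 0.012 m and y of board0_mid in the frame of cell2_mid between -0.011 and 0.011 m and z of board0_mid in the frame of cell2_mid below 0.021 m and angle between board0_mid's own z axis and vertical below 0.08 rad and x of unit in the frame of board0_mid above 0.01 m) or (x of board0_mid in the frame of cell3_mid between -0.012 and 0.012 m and y of board0_mid in the frame of cell3_mid between -0.011 and 0.011 m and z of board0_mid in the frame of cell3_mid below 0.021 m and angle between board0_mid's own z axis and vertical below 0.08 rad and x of unit in the frame of board0_mid below -0.01 m)) and ((x of board1_mid in the frame of cell0_mid between -0.012 and 0.012 m and y of board1_mid in the frame of cell0_mid between -0.011 and 0.011 m and z of board1_mid in the frame of cell0_mid below 0.021 m and angle between board1_mid's own z axis and vertical below 0.08 rad and x of unit in the frame of board1_mid above 0.01 m) or (x of board1_mid in the frame of cell1_mid between -0.012 and 0.012 m and y of board1_mid in the frame of cell1_mid between -0.011 and 0.011 m and z of board1_mid in the frame of cell1_mid below 0.021 m and angle between board1_mid's own z axis and vertical below 0.08 rad and x of unit in the frame of board1_mid below -0.01 m) or (x of board1_mid in the frame of cell2_mid between -0.012 and 0.012 m and y of board1_mid in the frame of cell2_mid between -0.011 and 0.011 m and z of board1_mid in the frame of cell2_mid below 0.021 m and angle between board1_mid's own z axis and vertical below 0.08 rad and x of unit in the frame of board1_mid above 0.01 m) or (x of board1_mid in the frame of cell3_mid between -0.012 and 0.012 m and y of board1_mid in the frame of cell3_mid between -0.011 and 0.011 m and z of board1_mid in the frame of cell3_mid below 0.021 m and angle between board1_mid's own z axis and vertical below 0.08 rad and x of unit in the frame of board1_mid below -0.01 m)) and ((x of board2_mid in the frame of cell0_mid between -0.012 and 0.012 m and y of board2_mid in the frame of cell0_mid between -0.011 and 0.011 m and z of board2_mid in the frame of cell0_mid below 0.021 m and angle between board2_mid's own z axis and vertical below 0.08 rad and x of unit in the frame of board2_mid above 0.01 m) or (x of board2_mid in the frame of cell1_mid between -0.012 and 0.012 m and y of board2_mid in the frame of cell1_mid between -0.011 and 0.011 m and z of board2_mid in the frame of cell1_mid below 0.021 m and angle between board2_mid's own z axis and vertical below 0.08 rad and x of unit in the frame of board2_mid below -0.01 m) or (x of board2_mid in the frame of cell2_mid between -0.012 and 0.012 m and y of board2_mid in the frame of cell2_mid between -0.011 and 0.011 m and z of board2_mid in the frame of cell2_mid below 0.021 m and angle between board2_mid's own z axis and vertical below 0.08 rad and x of unit in the frame of board2_mid above 0.01 m) or (x of board2_mid in the frame of cell3_mid between -0.012 and 0.012 m and y of board2_mid in the frame of cell3_mid between -0.011 and 0.011 m and z of board2_mid in the frame of cell3_mid below 0.021 m and angle between board2_mid's own z axis and vertical below 0.08 rad and x of unit in the frame of board2_mid below -0.01 m)) and x of cured0_mid in the frame of outtray_mid between -0.015 and 0.015 m and y of cured0_mid in the frame of outtray_mid between -0.017 and 0.017 m and z of each of cured0_mid, cured1_mid, cured2_mid, cured3_mid in the frame of outtray_mid below 0.021 m and angle between each of cured0_mid, cured1_mid, cured2_mid, cured3_mid's own z axis and vertical below 0.08 rad and x of cured1_mid in the frame of outtray_mid between -0.015 and 0.015 m and y of cured1_mid in the frame of outtray_mid between -0.017 and 0.017 m and x of cured2_mid in the frame of outtray_mid between -0.015 and 0.015 m and y of cured2_mid in the frame of outtray_mid between -0.017 and 0.017 m and x of cured3_mid in the frame of outtray_mid between -0.015 and 0.015 m and y of cured3_mid in the frame of outtray_mid between -0.017 and 0.017 m); the robot touches nothing.
It fails at once if one of the other things on the bench is moved more than 50 mm or tipped over (distance of any of pliers, screwdriver, brush, spool, jar, tin from where it was at the start of the episode above 0.05 m or angle between any of spool, jar, tin's own z axis and vertical above 0.6 rad).
Of board0, board1, board2 only 2 to 3 are there at a start; the rules pass over those that are not, and their reading is None.
Of cured0, cured1, cured2, cured3 only 1 to 1 are there at a start; the rules pass over those that are not, and their reading is None.
At some moment in a run one of board0, board1, board2 may be knocked a few centimetres aside while the robot is not near it.
Once in a run the grip may slacken for a moment while it holds something.
It also fails if it takes over 210 s, if anything falls off the work surface, if the arm or the gripper's body presses on something with over 40 N, if the wrist force passes 120 N, or if a joint passes its speed limit or range.

### The arm

A 6-joint arm with a two-finger parallel gripper is mounted at the origin on the work surface. World frame = base frame: x ahead of the robot, y to its left, z up, the work surface at z = 0. Lengths are in m, angles in rad, forces in N, time in s.
With the tool pointing down it reaches from about 0.3 to 0.775 m from the base axis. Payload 14.6 kg.
Tool frame: the origin (TCP) lies at the very end of the fingers, on their centre line; the grasp point (between the pads) lies 19 mm behind it; y points along the fingers, z is the direction in which the jaws open and shut, and the axes are right-handed (so a half turn about y gives the same grasp; the last joint's range is limited). The gripper opens to 94 mm and grips with 3 to 60 N. Pads are 16 mm wide; open, the fingers measure 119 mm over their backs; the gripper's body (75 mm by 177 mm) begins 78 mm behind the grasp point.
Start: joints at [1.069, 0.3, 1.521, -0, 1.321, -0.067], TCP at [0.232, 0.499, 0.205] pointing down, gripper open.
Joint ranges: [-3.03, 3.03], [-0.79, 2.21], [0.23, 2.52], [-1.04, 4.18], [0, 3.07], [-2.55, 2.55]. Speed limits (rad/s): [2.22, 2.22, 2.57, 3.14, 3.14, 3.14].

### API

Orientations are given as [roll, pitch, yaw] about the fixed x, y, z axes, in that order (R = Rz(yaw) Ry(pitch) Rx(roll)).
In Python, from station import get_obs, camera, job gives the robot as it stands.
- The arm moves only by the tool step_arm, never from a script. Its argument "targets" is a list of rows, each a list of 6 numbers: the shift along the tool's x, y, z in mm, then the turn, a rotation vector about the tool's x, y, z in degrees. In form: [[dx, dy, dz, rx, ry, rz], ...]. A call has 1 to 12 rows; each row shifts and turns the commanded pose from where the row before left it, along the tool's axes as they then stand; what a row does not reach is not made up. A row lasts 1/8 s, in which the tool goes at most 62.5 mm and 10.7 degrees, less where a joint would pass 70% of its speed; a pose out of reach is approached as far as the arm can. A call is refused whole if a number of a shift passes 62.5 or a number of a turn 10.7, either way. A call with a gripper value outside its range is refused whole. "gripper" is the opening, from -1 (shut) to 1 (fully open), set as the call begins (left out, the last holds). The fingers move at their own pace and stop on an object; "squeeze" is the grip in N (left out, the last holds). Time passes only in rows, so rows that do not move let the fingers close. It gives the time, the measured TCP pose, the force and the opening at its end, in the units of the state.
- get_obs(): the state, without advancing time (a new reading comes with each control period).
- camera(name): name is "scene" or "top"; returns a dict with "pixels" (384x512x3 uint8, red, green, blue), "intrinsics" (3x3 intrinsics, pixels), "k1" (the pictures are not rectified: a ray, as slopes to the right and down, at radius r is drawn at 1 + k1 r^2 times it, then the intrinsics apply), "R" (3x3) and "t" (3): a world point X has camera coordinates R X + t. Camera axes: x right, y down, z forward; pixel columns grow to the right and rows downward; lengths in m; the calibration is good to about 2 mm. A picture is of the moment at which its call begins. There is no depth.
- job.hand_in(): hands the job in, once; it reports no verdict.
The state is a dict: "time_s": time; "qpos": joint angles; "joint_vel": joint speeds; "tau": joint torques, N m; "ee_pos": TCP position; "eef_rot": TCP orientation; "force": force on the tool from outside, world axes, zero at the start; "moment": the same for the moment, N m; "grip_width": finger opening in m.
Only numpy, scipy, OpenCV 4.12 (cv2) and the standard library are available. Lean on these libraries where they do the work, as an engineer would, in place of code of your own. Each camera call takes 0.05 s, during which the arm holds its last target.

## Working session

There is one attempt and no reset: what is moved stays moved. The work goes in short steps, Python scripts to look and compute and a tool call to move; the robot and the scene stay as the last step left them, time stands still between calls to the robot, and variables do not carry over. Pictures are saved under pics/ and viewed, and the job is handed in when it is done.

Besides the shell and the picture viewer there is one more tool, called after ">>>" as name(argument=value, ...) on one line, values as JSON. step_arm: Moves the arm, as the interface text tells. Its arguments: {"type":"object","properties":{"targets":{"type":"array","items":{"type":"array","items":{"type":"number"}}},"gripper":{"type":"number"},"squeeze":{"type":"number"}},"required":["targets"]}

```bash
mkdir -p pics; ls
python3 - <<'E'
from station import get_obs, camera
import cv2
o=get_obs(); print(o)
for n in("scene","top"):
    c=camera(n); cv2.imwrite(f"pics/{n}0.png",c["pixels"][:,:,::-1]); print(n,c["intrinsics"],c["k1"],c["R"],c["t"])
E
```

```text
pics
{'time_s': 0.0, 'qpos': array([ 1.06939853e+00,  3.00461262e-01,  1.52161608e+00,  8.89955615e-06,
        1.32069017e+00, -6.65856987e-02]), 'joint_vel': array([-9.15598517e-04, -4.09002788e-04,  7.72116053e-05,  1.99239003e-03,
       -1.49863111e-04,  1.02938177e-03]), 'tau': array([-3.68565870e-04, -5.31791461e+01, -3.52743351e+01,  7.09034060e-02,
        2.42679776e-02, -1.20645532e-04]), 'ee_pos': array([0.23154297, 0.49858351, 0.20487692]), 'eef_rot': array([-1.57196800e+00,  8.67714723e-05, -4.34814361e-01]), 'force': array([-0.36868338, -0.3916852 , -0.205679  ]), 'moment': array([-0.00878837, -0.01829355,  0.04505896]), 'grip_width': 0.093764827091287}
scene [[349.83968052   0.         261.69286404]
 [  0.         349.83968052 188.09141545]
 [  0.           0.           1.        ]] -0.0685948149979745 [[-0.72404676  0.68960299  0.01428322]
 [ 0.50230889  0.54136303 -0.6742491 ]
 [-0.4726966  -0.48101329 -0.73836586]] [ 0.3495948  -0.15686816  1.40352334]
top [[494.53826847   0.         258.98181833]
 [  0.         494.53826847 192.12986418]
 [  0.           0.           1.        ]] -0.12113712787450878 [[-2.69613617e-02 -9.99625432e-01 -4.69911079e-03]
 [-9.80128129e-01  2.73590696e-02 -1.96469674e-01]
 [ 1.96524646e-01 -6.91359273e-04 -9.80498641e-01]] [0.01997518 0.48482941 1.64903279]
```

View pics/scene0.png

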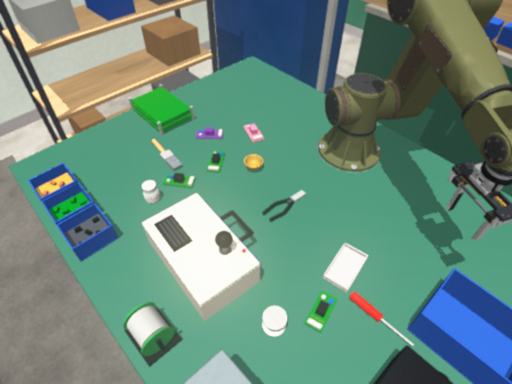

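View pics/top0.png

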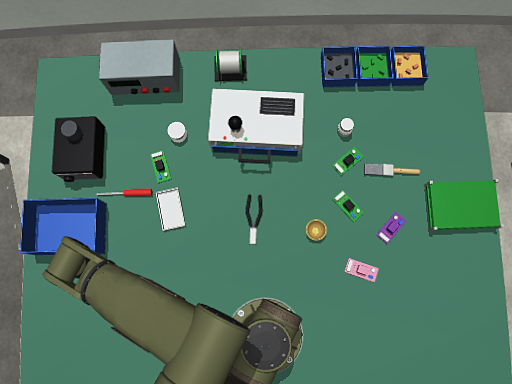

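The overview shows the unit at top-view (256,118). There are three green boards at (160,166), (348,160) and (348,206), the out-tray at (171,209), and purple and pink look-alikes. Next I'll write the helpers and zoom in.

```bash
cat > h.py <<'E'
from station import get_obs, camera, job
import cv2, numpy as np
def undist(c,px):
    K=np.array(c["intrinsics"]);d=np.array([c["k1"],0,0,0,0.])
    return cv2.undistortPoints(np.array(px,float).reshape(-1,1,2),K,d).reshape(-1,2)
def cast(c,px,z):
    n=undist(c,px);R=np.array(c["R"]);t=np.array(c["t"])
    C=-R.T@t; d=np.c_[n,np.ones(len(n))]@R
    return C+d*((z-C[2])/d[:,2])[:,None]
def proj(c,X):
    R=np.array(c["R"]);p=cv2.projectPoints(np.array(X,float).reshape(-1,1,3),cv2.Rodrigues(R)[0],np.array(c["t"]),np.array(c["intrinsics"]),np.array([c["k1"],0,0,0,0.]))[0]
    return p.reshape(-1,2)
def tri(cs,ps):
    A=[];b=[]
    A=np.zeros((3,3));b=np.zeros(3)
    for c,p in zip(cs,ps):
        R=np.array(c["R"]);C=-R.T@np.array(c["t"]);n=undist(c,[p])[0];d=R.T@np.r_[n,1];d/=np.linalg.norm(d)
        M=np.eye(3)-np.outer(d,d);A+=M;b+=M@C
    return np.linalg.solve(A,b)
def save(c,f,box=None,s=1):
    im=c["pixels"][:,:,::-1]
    if box: im=im[box[1]:box[3],box[0]:box[2]]
    cv2.imwrite(f,cv2.resize(im,None,fx=s,fy=s,interpolation=cv2.INTER_CUBIC))
def mask(c,lo,hi,box=None):
    hsv=cv2.cvtColor(c["pixels"],cv2.COLOR_RGB2HSV); m=cv2.inRange(hsv,lo,hi)
    if box:
        k=np.zeros_like(m);k[box[1]:box[3],box[0]:box[2]]=1;m=m*k
    return m
E
python3 - <<'E'
from h import *
t=camera("top");s=camera("scene")
save(t,"pics/t1.png",(130,80,330,230),4)
save(t,"pics/t2.png",(300,110,460,230),5)
save(s,"pics/s1.png",(130,180,290,320),5)
E
```

```text
(no output)
```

View pics/t1.png

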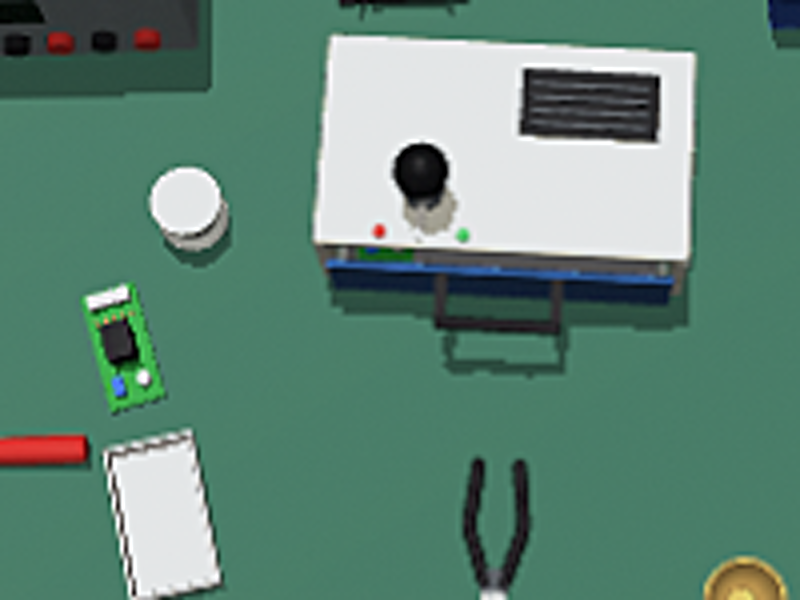

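View pics/t2.png

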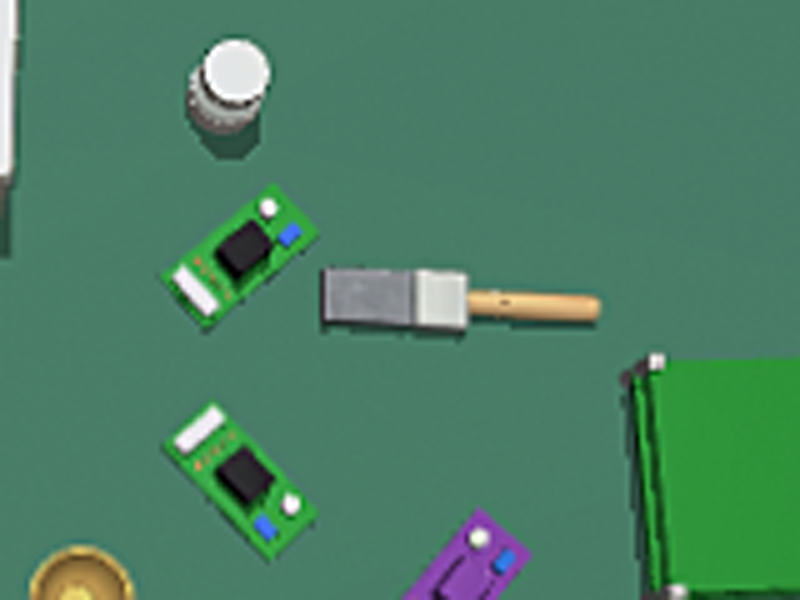

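View pics/s1.png

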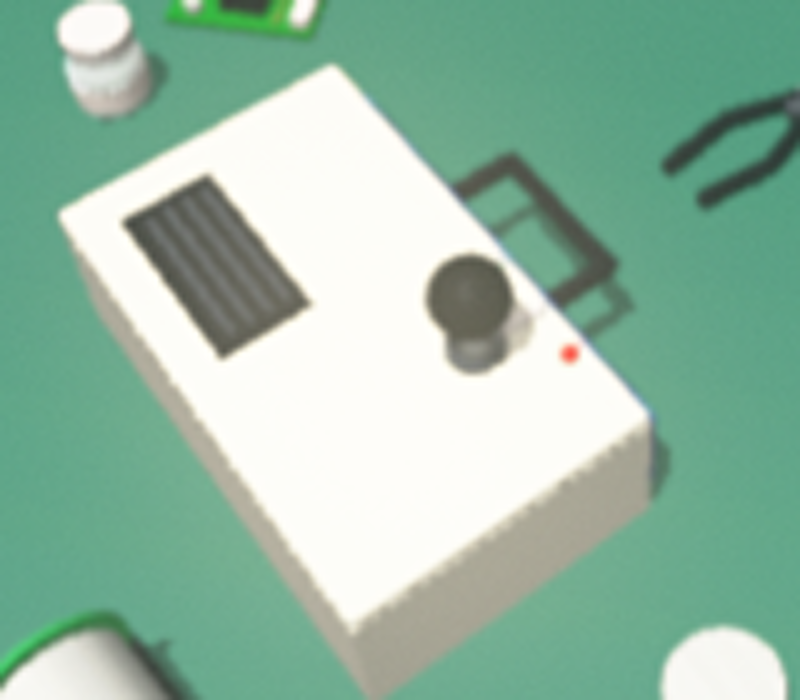

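```bash
cat >> h.py <<'E'
def boards(c,boxes,z=0.005,dbg=False):
    m=mask(c,(45,150,60),(72,255,255))
    out=[]
    for b in boxes:
        k=np.zeros_like(m);k[b[1]:b[3],b[0]:b[2]]=1;mm=m*k
        cs,_=cv2.findContours(mm,cv2.RETR_EXTERNAL,cv2.CHAIN_APPROX_NONE)
        # include white plug/others by hull
        pts=np.vstack([q for q in cs if cv2.contourArea(q)>15]).reshape(-1,2)
        w=cast(c,pts,z)[:,:2]
        r=cv2.minAreaRect((w*1000).astype(np.float32))
        bx=cv2.boxPoints(r); e=[bx[1]-bx[0],bx[2]-bx[1]]; e=max(e,key=np.linalg.norm);a=np.arctan2(e[1],e[0])
        hsv=cv2.cvtColor(c["pixels"],cv2.COLOR_RGB2HSV)
        wm=cv2.inRange(hsv,(0,0,170),(180,60,255))*k
        n,l,st,ce=cv2.connectedComponentsWithStats(wm)
        i=1+np.argmax(st[1:,4]); p=cast(c,[ce[i]],z+0.005)[0][:2]
        d=p-np.array(r[0])/1000
        if d@[np.cos(a),np.sin(a)]<0:a+=np.pi
        a=(a+np.pi)%(2*np.pi)-np.pi
        out.append((np.array(r[0])/1000,np.degrees(a),sorted(r[1]),np.round(np.hypot(*d),3)))
    return out
E
python3 - <<'E'
from h import *
t=camera("top");s=camera("scene")
B=[(145,145,178,188),(330,143,366,178),(330,188,366,224)]
for b in boards(t,B):print(b)
for b in boards(s,[(303,288,340,332),(163,170,200,190),(205,150,228,174)]):print('s',b)
# roof
m=mask(t,(0,0,200),(180,40,255),(200,85,310,155)); 
def rect(c,m,z):
    cs,_=cv2.findContours(m,cv2.RETR_EXTERNAL,cv2.CHAIN_APPROX_NONE);q=max(cs,key=cv2.contourArea).reshape(-1,2)
    w=cast(c,q,z)[:,:2]; r=cv2.minAreaRect((w*1000).astype(np.float32)); return r,cv2.boxPoints(r)
print('roof',*rect(t,m,.105))
m=mask(s,(0,0,200),(180,60,255),(135,185,265,310)); print('roof s',*rect(s,m,.105))
# tray
m=mask(t,(0,0,150),(180,60,255),(150,185,190,235)); print('tray',*rect(t,m,.018))
m=mask(s,(0,0,150),(180,60,255),(315,235,372,295)); print('tray s',*rect(s,m,.018))
# ball
for c,b in((t,(220,105,250,140)),(s,(210,225,236,252))):
    m=mask(c,(0,0,0),(180,255,90),b); n,l,st,ce=cv2.connectedComponentsWithStats(m);i=1+np.argmax(st[1:,4]);print(st[i],ce[i])
E
```

```text
(array([0.59737061, 0.3574425 ]), np.float32(15.452196), [49.334110260009766, 107.66676330566406], np.float64(0.048))
(array([ 0.60012817, -0.31287619]), np.float32(128.02983), [49.959922790527344, 110.03218841552734], np.float64(0.043))
(array([ 0.43731027, -0.30298346]), np.float32(42.08467), [51.00726318359375, 108.57974243164062], np.float64(0.045))
s (array([0.59965747, 0.3569874 ]), np.float32(15.757888), [49.69377136230469, 109.86449432373047], np.float64(0.043))
s (array([ 0.61518774, -0.31501956]), np.float32(129.15697), [26.683263778686523, 88.12227630615234], np.float64(0.056))
s (array([ 0.43717398, -0.30359634]), np.float32(39.603497), [50.460899353027344, 106.62727355957031], np.float64(0.043))
roof ((740.5816040039062, 9.360809326171875), (316.3320007324219, 188.7584228515625), 85.35655975341797) [[ 633.7079  -140.64563]
 [ 821.8468  -155.92648]
 [ 847.4553   159.36725]
 [ 659.3164   174.6481 ]]
roof s ((741.4161987304688, 9.994400024414062), (325.854248046875, 192.6751708984375), 85.07789611816406) [[ 631.4545  -144.06601]
 [ 823.4191  -160.59778]
 [ 851.37787  164.05481]
 [ 659.41327  180.58658]]
tray ((442.50885009765625, 319.6046142578125), (140.22137451171875, 80.22445678710938), 10.840998649597168) [[366.10498 345.81424]
 [381.1939  267.02158]
 [518.9127  293.395  ]
 [503.8238  372.18765]]
tray s ((446.782470703125, 320.1741943359375), (151.9310760498047, 84.53797149658203), 10.773527145385742) [[364.25467 347.49808]
 [380.05716 264.45023]
 [529.3103  292.8503 ]
 [513.5078  375.89816]]
[228 116  14  16 168] [234.92261905 123.08333333]Traceback (most recent call last):
  File "<stdin>", line 18, in <module>
    return _wrapfunc(a, 'argmax', axis=axis, out=out, **kwds)
    return bound(*args, **kwds)
ValueError: attempt to get argmax of an empty sequence
```

Run:
```python
from h import *
t=camera("top");s=camera("scene")
print('ball cast',cast(t,[(234.9,122.2)],.155), 'from scene', cast(s,[(130+470/5,180+297/5)],.155), 'tri',tri([t,s],[(234.9,122.2),(224,239.4)]))
save(t,"pics/t3.png",(225,140,285,170),12)
a=np.radians(-4.75);u=np.array([np.cos(a),np.sin(a)]);v=np.array([-u[1],u[0]]);C=np.array([.741,.0097])
for dx in(.03,.05,.06): 
  X=np.r_[C-(.095+dx)*u,.076];print(dx,X,proj(t,[X]),proj(s,[X]))
# dots
for nm,lo,hi in(("red",(0,150,150),(8,255,255)),("grn",(55,120,120),(80,255,255))):
  m=mask(t,lo,hi,(218,130,250,145));n,l,st,ce=cv2.connectedComponentsWithStats(m);
  for i in range(1,n):print(nm,st[i,4],ce[i],cast(t,[ce[i]],.105))
save(s,"pics/s3.png",(205,210,265,255),12)
```

```text
ball cast [[0.70235943 0.08017653 0.155     ]] from scene [[0.70086034 0.08188762 0.155     ]] tri [0.70153479 0.0810031  0.15513546]
0.03 [0.61642931 0.02005103 0.076     ] [[254.01434516 153.1561019 ]] [[234.37210515 225.61892783]]
0.05 [0.596498   0.02170719 0.076     ] [[253.67515588 158.77870579]] [[239.74710235 222.30291504]]
0.06 [0.58653235 0.02253527 0.076     ] [[253.50498545 161.60099877]] [[242.40322406 220.66392166]]
red 4 [224.5 137.5] [[0.6663211  0.11873012 0.105     ]]
grn 4 [245.5 138.5] [[0.66064253 0.04744412 0.105     ]]
```

View pics/t3.png

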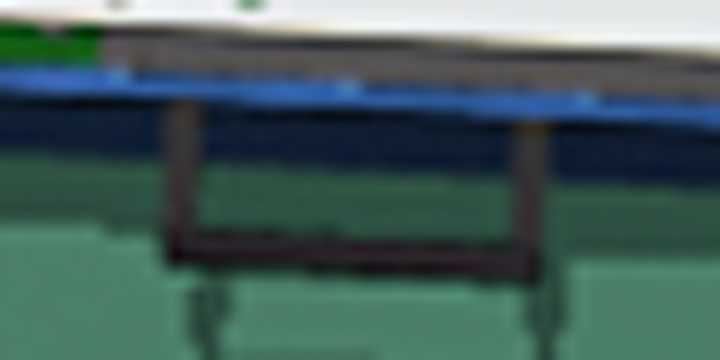

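View pics/s3.png

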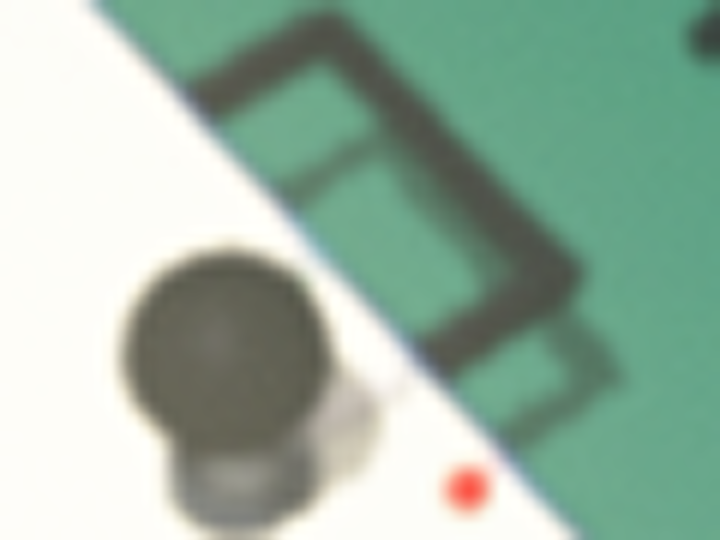

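```bash
cat > plan.py <<'E'
import sys,numpy as np
from scipy.spatial.transform import Rotation as Ro, Slerp
from station import get_obs
# usage: plan.py x y z yaw_deg n [x y z yaw n ...]   (mm for x,y,z)
a=[float(v) for v in sys.argv[1:]]
o=get_obs();p=np.array(o["ee_pos"])*1000;R=Ro.from_euler('xyz',o["eef_rot"])
for k in range(0,len(a),5):
    x,y,z,yaw,n=a[k:k+5];n=int(n)
    T=Ro.from_euler('xyz',[-90,0,yaw],degrees=True); q=np.array([x,y,z])
    rv=(R.inv()*T).as_rotvec(); d=q-p; rows=[]
    for i in range(n):
        s=np.round(R.inv().apply(q-p)/(n-i),1)
        r=np.round(np.degrees((R.inv()*T).as_rotvec())/(n-i),1)
        rows.append([*map(float,s),*map(float,r)])
        p=p+R.apply(s); R=R*Ro.from_rotvec(np.radians(r))
    print(str(rows).replace(' ',''), 'MAX',np.abs(rows).max(0)[:3].max(),np.abs(rows).max(0)[3:].max())
print('t',o["time_s"],'F',np.round(o["force"],1),'w',round(o["grip_width"],4))
E
python3 plan.py 586.5 0 140 -94.8 12
```

```text
[[44.3,5.5,-25.2,0.0,5.8,0.0],[46.7,5.4,-20.6,0.0,5.8,0.0],[48.5,5.5,-15.8,0.0,5.8,0.0],[49.8,5.4,-10.8,0.0,5.8,0.0],[50.7,5.5,-5.7,0.0,5.8,0.0],[51.0,5.4,-0.6,0.0,5.8,0.0],[50.8,5.5,4.6,0.0,5.8,0.0],[50.1,5.4,9.7,0.0,5.9,0.0],[48.8,5.5,14.7,0.0,5.8,0.0],[47.1,5.4,19.6,0.0,5.9,0.0],[44.9,5.5,24.4,0.0,5.8,0.0],[42.1,5.4,28.7,0.0,5.9,0.0]] MAX 51.0 5.9
t 0.4 F [0.7 0.6 0.8] w 0.0942
```

>>> step_arm(targets=[[44.3,5.5,-25.2,0,5.8,0],[46.7,5.4,-20.6,0,5.8,0],[48.5,5.5,-15.8,0,5.8,0],[49.8,5.4,-10.8,0,5.8,0],[50.7,5.5,-5.7,0,5.8,0],[51,5.4,-0.6,0,5.8,0],[50.8,5.5,4.6,0,5.8,0],[50.1,5.4,9.7,0,5.9,0],[48.8,5.5,14.7,0,5.8,0],[47.1,5.4,19.6,0,5.9,0],[44.9,5.5,24.4,0,5.8,0],[42.1,5.4,28.7,0,5.9,0]], gripper=-0.1, squeeze=20)

```text
time_s: 1.9
ee_pos: [0.5873, -0.0014, 0.1399]
eef_rot: [-1.571, 0.0, -1.658]
force: [0.5, 1.1, -0.2]
grip_width: 0.0423
```

```bash
python3 -c "
from station import *
o=get_obs();print(o['ee_pos'],o['eef_rot'],o['qpos'])"; python3 plan.py 586.5 0 58 -94.8 4; python3 -c "
from h import *
save(camera('top'),'pics/t4.png',(200,100,310,200),7)"
```

```text
[ 0.58731599 -0.00144547  0.13990799] [-1.57064735e+00  7.51529664e-05 -1.65830002e+00] [-6.48518759e-02  4.40716093e-01  1.48613323e+00  7.65655318e-05
  1.21459269e+00  2.26251286e-02]
[[-0.3,20.5,-0.2,-0.0,-0.1,-0.0],[-0.4,20.5,-0.2,-0.0,-0.0,-0.0],[-0.3,20.5,-0.3,-0.0,-0.1,-0.0],[-0.4,20.4,-0.2,-0.0,-0.0,-0.0]] MAX 20.5 0.1
t 1.9 F [ 0.5  1.1 -0.2] w 0.0423
```

View pics/t4.png

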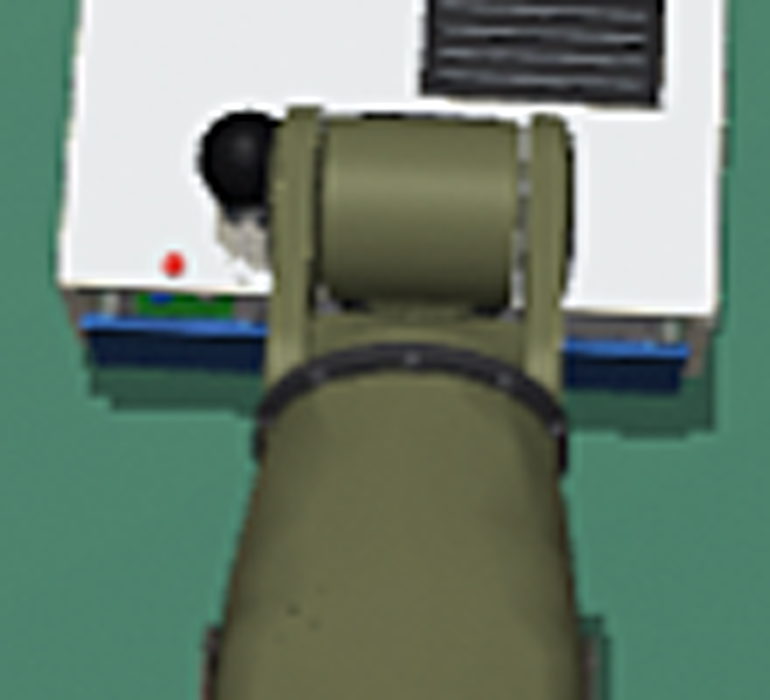

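The arm hides the handle from above, but the tool tracks its commands well. I'll descend and close on the bar.

>>> step_arm(targets=[[-0.3,20.5,-0.2,0,-0.1,0],[-0.4,20.5,-0.2,0,0,0],[-0.3,20.5,-0.3,0,0,0],[-0.4,20.4,-0.2,0,0,0]])

```text
time_s: 2.45
ee_pos: [0.5856, 0.0016, 0.0575]
eef_rot: [-1.571, -0.0, -1.653]
force: [0.4, 0.2, -0.6]
grip_width: 0.0422
```

>>> step_arm(targets=[[0,0,0,0,0,0],[0,0,0,0,0,0],[0,0,0,0,0,0],[0,0,0,0,0,0],[0,0,0,0,0,0]], gripper=-1, squeeze=20)

```text
time_s: 3.08
ee_pos: [0.5862, 0.0015, 0.059]
eef_rot: [-1.569, 0.0, -1.653]
force: [-0.8, 0.1, 6.4]
grip_width: 0.0121
```

>>> step_arm(targets=[[0,0,-2,0,0,0],[0,0,0,0,0,0]])

```text
time_s: 3.32
ee_pos: [0.5854, 0.0016, 0.0591]
eef_rot: [-1.566, 0.0, -1.653]
force: [10.1, 0.0, -0.5]
grip_width: 0.0118
```

>>> step_arm(targets=[[0,0,-1.5,0,0,0],[0,0,0,0,0,0]])

```text
time_s: 3.58
ee_pos: [0.5852, 0.0016, 0.0591]
eef_rot: [-1.563, 0.0, -1.653]
force: [21.4, -1.0, -7.3]
grip_width: 0.012
```

The pull went from 10 N to 21 N with only 0.2 mm of travel, so the catch holds the drawer. I'll back off straight away, let go, and turn the knob.

>>> step_arm(targets=[[0,0,3,0,0,0],[0,0,0,0,0,0]], gripper=-0.1)

```text
time_s: 3.82
ee_pos: [0.585, 0.0016, 0.058]
eef_rot: [-1.572, -0.0, -1.653]
force: [-0.6, 0.1, -0.0]
grip_width: 0.0284
```

```bash
python3 plan.py 585.5 1.5 230 -94.8 5 701.5 81 250 -60 5 701.5 81 230 -40 2
```

```text
[[0.0,-34.4,0.1,0.0,0.0,0.0],[0.0,-34.4,0.1,0.0,0.0,0.0],[0.0,-34.4,0.1,0.0,0.0,0.0],[0.0,-34.4,0.1,0.0,0.0,0.0],[0.1,-34.4,0.0,0.0,0.1,0.0]] MAX 34.4 0.1
[[-17.8,-4.0,21.8,0.0,-7.0,-0.0],[-15.0,-4.0,23.8,0.0,-7.0,-0.0],[-12.0,-4.0,25.4,0.0,-6.9,-0.0],[-8.9,-4.1,26.7,0.0,-7.0,-0.0],[-5.5,-4.0,27.6,0.0,-6.9,-0.0]] MAX 27.6 7.0
[[0.0,10.0,-0.0,0.0,-10.0,-0.0],[0.0,10.0,-0.0,0.0,-10.0,-0.0]] MAX 10.0 10.0
t 3.825 F [-0.6  0.1 -0. ] w 0.0284
```

```bash
python3 plan.py 585.5 1.5 230 -94.8 5 701.5 81 220 -94.8 4 701.5 81 136 -94.8 3
```

```text
[[0.0,-34.4,0.1,0.0,0.0,0.0],[0.0,-34.4,0.1,0.0,0.0,0.0],[0.0,-34.4,0.1,0.0,0.0,0.0],[0.0,-34.4,0.1,0.0,0.0,0.0],[0.1,-34.4,0.0,0.0,0.1,0.0]] MAX 34.4 0.1
[[-22.2,2.5,27.2,0.0,-0.0,0.0],[-22.3,2.5,27.2,0.0,-0.0,0.0],[-22.2,2.4,27.3,0.0,-0.0,0.0],[-22.3,2.5,27.2,0.0,-0.0,0.0]] MAX 27.3 0.0
[[0.0,28.0,0.0,0.0,-0.0,0.0],[0.0,28.0,0.1,0.0,-0.0,0.0],[0.0,28.0,0.0,0.0,-0.0,0.0]] MAX 28.0 0.0
t 3.825 F [-0.6  0.1 -0. ] w 0.0284
```

>>> step_arm(targets=[[0,-34.4,0,0,0,0],[0,-34.4,0,0,0,0],[0,-34.4,0,0,0,0],[0,-34.4,0,0,0,0],[0,-34.4,0,0,0,0]])

```text
time_s: 4.45
ee_pos: [0.5847, 0.0016, 0.2311]
eef_rot: [-1.572, -0.0, -1.653]
force: [-0.9, -0.5, 0.2]
grip_width: 0.0422
```

>>> step_arm(targets=[[-22.2,2.5,27.2,0,0,0],[-22.3,2.5,27.2,0,0,0],[-22.2,2.4,27.3,0,0,0],[-22.3,2.5,27.2,0,0,0],[0,0,0,0,0,0]], gripper=0.8)

```text
time_s: 5.08
ee_pos: [0.7014, 0.0825, 0.2183]
eef_rot: [-1.573, -0.0, -1.652]
force: [-0.3, -1.4, 0.0]
grip_width: 0.0839
```

```bash
python3 plan.py 701.5 81 136 -94.8 4
```

```text
[[0.4,20.6,0.1,0.0,0.0,0.0],[0.4,20.6,0.1,0.0,0.1,0.0],[0.3,20.6,0.1,0.1,0.0,0.0],[0.4,20.5,0.1,0.0,0.1,0.0]] MAX 20.6 0.1
t 5.075 F [-0.3 -1.4  0. ] w 0.0839
```

>>> step_arm(targets=[[0.4,20.6,0,0,0,0],[0.4,20.6,0,0,0,0],[0.3,20.6,0,0,0,0],[0.4,20.6,0,0,0,0],[0,0,0,0,0,0]])

```text
time_s: 5.7
ee_pos: [0.6997, 0.0792, 0.1366]
eef_rot: [-1.574, -0.0, -1.653]
force: [0.7, -0.1, 0.9]
grip_width: 0.0845
```

>>> step_arm(targets=[[0,0,0,0,0,0],[0,0,0,0,0,0],[0,0,0,0,0,0],[0,0,0,0,0,0],[0,0,0,0,0,0]], gripper=-1, squeeze=40)

```text
time_s: 6.32
ee_pos: [0.7006, 0.0799, 0.1381]
eef_rot: [-1.572, -0.0, -1.653]
force: [-4.8, -0.3, 3.2]
grip_width: 0.0466
```

>>> step_arm(targets=[[0,0,0,0,-5,0],[0,0,0,0,-5,0],[0,0,0,0,-5,0],[0,0,0,0,-5,0],[0,0,0,0,0,0]])

```text
time_s: 6.95
ee_pos: [0.7003, 0.0799, 0.1381]
eef_rot: [-1.572, 0.0, -1.302]
force: [-8.2, -0.8, 3.0]
grip_width: 0.0465
```

```bash
python3 -c "
from h import *
o=get_obs();print(o['moment'],o['force'])
save(camera('scene'),'pics/s5.png',(195,200,275,260),8);save(camera('top'),'pics/t5.png',(200,100,310,170),7)"
```

```text
[-0.08683498  1.43311593  0.20044271] [-8.22614236 -0.83576198  3.00975661]
```

View pics/s5.png

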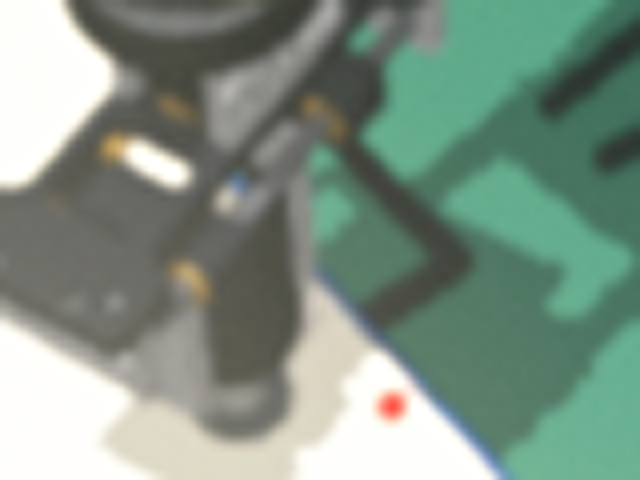

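View pics/t5.png

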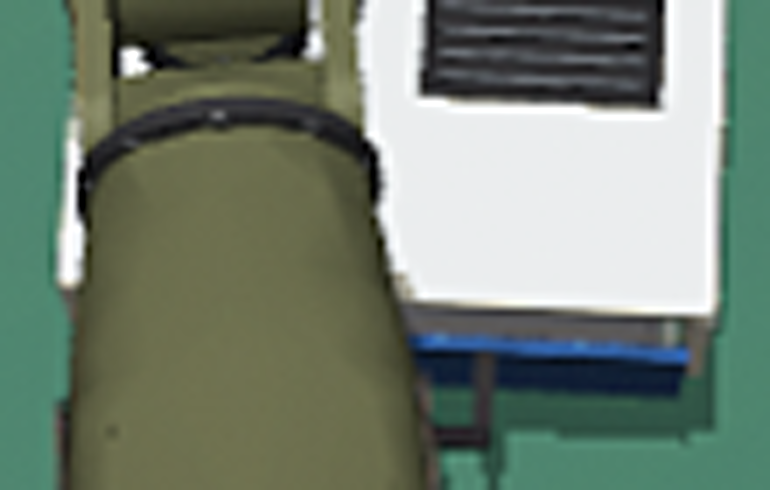

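The arm hides the pointer. The moment of 0.20 N·m is in line with the knob's friction, so I'll turn on to the stop.

>>> step_arm(targets=[[0,0,0,0,-5,0],[0,0,0,0,-5,0],[0,0,0,0,-5,0],[0,0,0,0,-5,0],[0,0,0,0,0,0]])

```text
time_s: 7.68
ee_pos: [0.7001, 0.0798, 0.1381]
eef_rot: [-1.573, 0.001, -0.953]
force: [-10.1, -1.9, 5.0]
grip_width: 0.0469
```

```bash
python3 -c "
from h import *
o=get_obs();print(o['moment'],o['force'])"
```

```text
[-0.26337719  1.8130451   0.08101188] [-10.08402865  -1.89882211   5.00234686]
```

>>> step_arm(targets=[[0,0,0,0,-4,0],[0,0,0,0,-4,0],[0,0,0,0,0,0]])

```text
time_s: 8.05
ee_pos: [0.6995, 0.0802, 0.138]
eef_rot: [-1.573, 0.003, -0.815]
force: [-15.2, 0.6, 6.9]
grip_width: 0.0469
```

```bash
python3 -c "
from h import *
o=get_obs();print(o['moment'],o['force'])"
```

```text
[ 0.02960284  2.75505999 -0.64247345] [-15.23064029   0.62991131   6.85919662]
```

The moment jumped, which suggests the stop was reached after about 48°. I'll release, lift, and look from a clear pose while heading back to the handle.

>>> step_arm(targets=[[0,0,0,0,1,0],[0,0,0,0,0,0],[0,0,0,0,0,0]], gripper=0.8)

```text
time_s: 8.43
ee_pos: [0.701, 0.0798, 0.1378]
eef_rot: [-1.571, -0.0, -0.833]
force: [-0.5, 0.3, 0.5]
grip_width: 0.073
```

```bash
python3 plan.py 700 80 225 -47 3 589 2 180 -94.8 7
```

```text
[[-0.3,-29.1,-0.2,-0.0,-0.2,0.0],[-0.3,-29.1,-0.2,-0.0,-0.3,0.0],[-0.2,-29.0,-0.2,-0.0,-0.2,0.0]] MAX 29.1 0.3
[[-2.7,6.4,-19.2,-0.0,6.8,0.0],[-0.4,6.4,-19.4,-0.0,6.8,0.0],[1.9,6.4,-19.3,-0.0,6.8,0.0],[4.2,6.4,-18.9,-0.0,6.8,0.0],[6.4,6.5,-18.3,-0.0,6.9,0.0],[8.6,6.4,-17.4,-0.0,6.8,-0.0],[10.6,6.5,-16.2,-0.0,6.9,-0.0]] MAX 19.4 6.9
t 8.425 F [-0.5  0.3  0.5] w 0.073
```

>>> step_arm(targets=[[0,-29,0,0,0,0],[0,-29,0,0,0,0],[0,-29,0,0,0,0]])

```text
time_s: 8.8
ee_pos: [0.7009, 0.0798, 0.2258]
eef_rot: [-1.571, -0.0, -0.833]
force: [0.6, -0.6, 0.0]
grip_width: 0.0847
```

>>> step_arm(targets=[[-2.7,6.4,-19.2,0,6.8,0],[-0.4,6.4,-19.4,0,6.8,0],[1.9,6.4,-19.3,0,6.8,0],[4.2,6.4,-18.9,0,6.8,0],[6.4,6.5,-18.3,0,6.9,0],[8.6,6.4,-17.4,0,6.8,0],[10.6,6.5,-16.2,0,6.9,0]], gripper=-0.1, squeeze=25)

```text
time_s: 9.68
ee_pos: [0.5885, 0.0028, 0.1797]
eef_rot: [-1.57, -0.0, -1.671]
force: [-0.5, -0.8, -0.7]
grip_width: 0.0424
```

```bash
python3 plan.py 586.5 1.5 58 -94.8 5 ; python3 -c "
from h import *
save(camera('scene'),'pics/s6.png',(195,200,275,260),8);save(camera('top'),'pics/t6.png',(200,100,310,170),7)"
```

```text
[[0.3,24.3,-0.4,-0.0,-0.2,0.0],[0.3,24.4,-0.4,-0.0,-0.2,0.0],[0.3,24.3,-0.4,-0.0,-0.2,0.0],[0.3,24.4,-0.3,-0.0,-0.2,0.0],[0.3,24.3,-0.4,-0.0,-0.1,0.0]] MAX 24.4 0.2
t 9.675 F [-0.5 -0.8 -0.7] w 0.0424
```

View pics/s6.png

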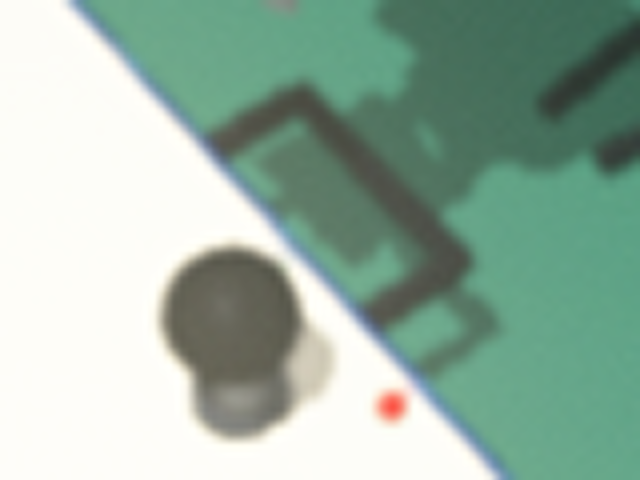

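View pics/t6.png

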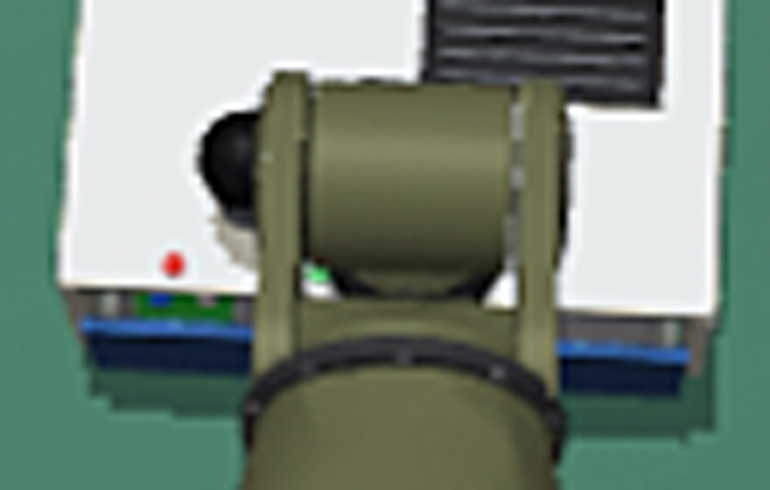

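The white pointer doesn't show against the roof, so pulling will have to tell. Back to the handle.

>>> step_arm(targets=[[0.3,24.3,-0.4,0,-0.2,0],[0.3,24.3,-0.4,0,-0.2,0],[0.3,24.3,-0.4,0,-0.2,0],[0.3,24.3,-0.4,0,-0.2,0],[0.3,24.3,-0.4,0,0,0]])

```text
time_s: 10.4
ee_pos: [0.5876, 0.0023, 0.0579]
eef_rot: [-1.57, 0.0, -1.649]
force: [0.6, -0.1, 0.4]
grip_width: 0.0424
```

>>> step_arm(targets=[[0,0,0,0,0,0],[0,0,0,0,0,0],[0,0,0,0,0,0],[0,0,-2,0,0,0],[0,0,-1.5,0,0,0]], gripper=-1)

```text
time_s: 11.02
ee_pos: [0.5839, 0.0022, 0.0593]
eef_rot: [-1.569, 0.0, -1.653]
force: [1.4, -0.6, 6.1]
grip_width: 0.0116
```

Only 1.4 N now, so the drawer is free. I'll pull it open.

>>> step_arm(targets=[[0,0,-5,0,0,0],[0,0,-12,0,0,0],[0,0,-18,0,0,0],[0,0,-18,0,0,0],[0,0,-18,0,0,0],[0,0,-18,0,0,0],[0,0,-18,0,0,0],[0,0,-18,0,0,0],[0,0,-12,0,0,0],[0,0,-6,0,0,0],[0,0,-3,0,0,0]])

```text
time_s: 12.4
ee_pos: [0.4384, 0.0142, 0.0593]
eef_rot: [-1.568, 0.0, -1.653]
force: [2.8, 1.3, 7.5]
grip_width: 0.0113
```

>>> step_arm(targets=[[0,0,-3,0,0,0],[0,0,0,0,0,0]])

```text
time_s: 12.65
ee_pos: [0.4381, 0.0142, 0.0594]
eef_rot: [-1.561, 0.0, -1.653]
force: [24.3, 1.2, -11.5]
grip_width: 0.0121
```

It's at the open stop. I'll release, lift, and move aside to look.

>>> step_arm(targets=[[0,0,3,0,0,0],[0,0,0,0,0,0],[0,0,0,0,0,0]], gripper=0.0)

```text
time_s: 13.02
ee_pos: [0.4374, 0.0142, 0.0582]
eef_rot: [-1.571, -0.0, -1.653]
force: [-0.4, -0.2, -0.1]
grip_width: 0.0385
```

```bash
python3 plan.py 439 14 170 -94.8 4 300 300 200 -94.8 7
```

```text
[[0.0,-27.9,0.4,0.0,0.0,0.0],[0.0,-28.0,0.4,0.0,0.0,0.0],[0.0,-27.9,0.4,0.0,0.0,0.0],[0.1,-28.0,0.3,0.0,0.1,0.0]] MAX 28.0 0.1
[[-39.1,-4.3,-23.2,0.0,-0.0,0.0],[-39.0,-4.3,-23.2,0.0,-0.0,0.0],[-39.1,-4.3,-23.2,0.0,-0.0,0.0],[-39.0,-4.2,-23.2,0.0,-0.0,0.0],[-39.1,-4.3,-23.2,0.0,-0.0,0.0],[-39.0,-4.2,-23.2,0.0,-0.0,0.0],[-39.1,-4.3,-23.3,0.0,-0.0,0.0]] MAX 39.1 0.0
t 13.025 F [-0.4 -0.2 -0.1] w 0.0385
```

>>> step_arm(targets=[[0,-28,0.4,0,0,0],[0,-28,0.4,0,0,0],[0,-28,0.4,0,0,0],[0,-28,0.4,0,0,0]])

```text
time_s: 13.52
ee_pos: [0.439, 0.014, 0.1712]
eef_rot: [-1.571, -0.0, -1.653]
force: [-0.0, 0.3, -0.2]
grip_width: 0.047
```

>>> step_arm(targets=[[-39,-4.3,-23.2,0,0,0],[-39,-4.3,-23.2,0,0,0],[-39,-4.3,-23.2,0,0,0],[-39,-4.3,-23.2,0,0,0],[-39,-4.3,-23.2,0,0,0],[-39,-4.3,-23.2,0,0,0],[-39,-4.3,-23.2,0,0,0]])

```text
time_s: 14.4
ee_pos: [0.2989, 0.3005, 0.2006]
eef_rot: [-1.571, -0.0, -1.653]
force: [0.1, -0.6, 1.1]
grip_width: 0.0468
```

```bash
python3 -c "
from h import *
save(camera('scene'),'pics/s7.png',(130,130,350,290),3.5);save(camera('top'),'pics/t7.png',(190,100,310,220),5);save(camera('top'),'pics/t7f.png')"
```

```text
(no output)
```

View pics/s7.png

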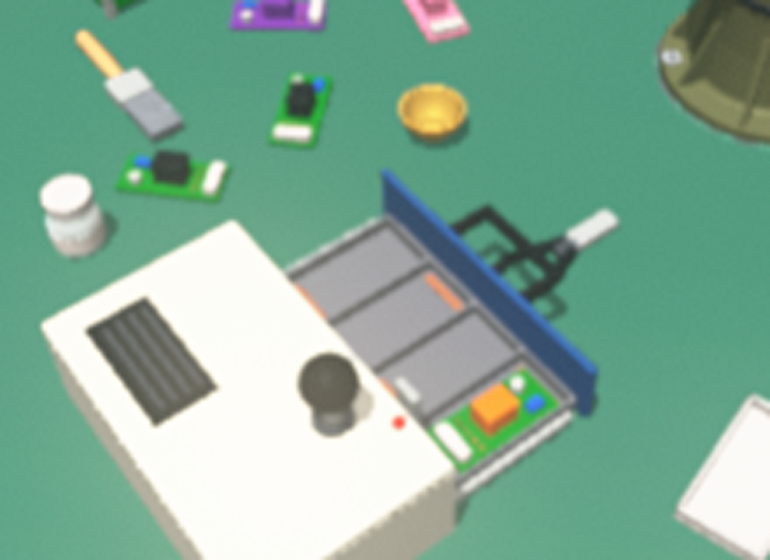

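View pics/t7.png

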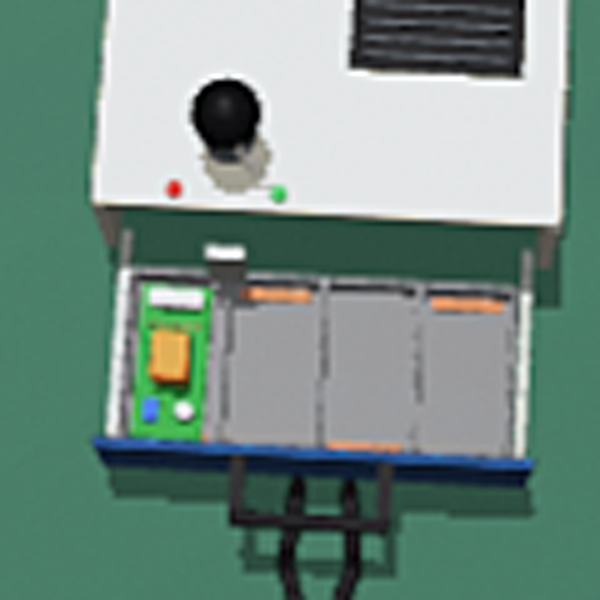

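View pics/t7f.png

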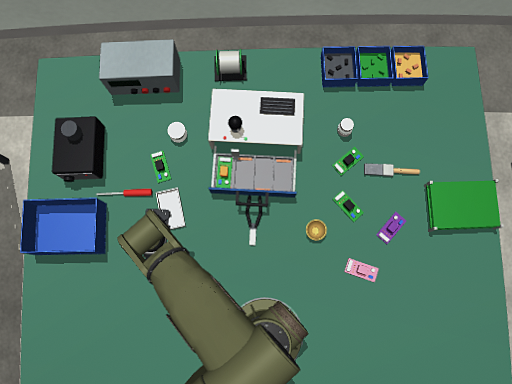

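The drawer is fully open. The cured board (orange block) is in compartment 3, with its plug at the rear. The copper strips are at the rear for cells 0 and 2 and at the front for 1 and 3. Next I'll measure the cells.

Run:
```python
from h import *
t=camera("top");s=camera("scene")
a=np.radians(-4.75);u=np.array([np.cos(a),np.sin(a)]);v=np.array([-u[1],u[0]]);C=np.array([.741,.0097])
im=t["pixels"][:,:,::-1].copy(); im2=s["pixels"][:,:,::-1].copy()
S=5;X0,Y0=190,140
big=cv2.resize(im[Y0:220,X0:310],None,fx=S,fy=S,interpolation=cv2.INTER_CUBIC)
big2=cv2.resize(im2[180:270,195:310],None,fx=S,fy=S,interpolation=cv2.INTER_CUBIC)
for i in range(4):
    c=C-.182*u+(i-1.5)*.068*v; print(i,c.round(4))
    q=[np.r_[c+sx*.062*u+sy*.032*v,.026] for sx,sy in((1,1),(1,-1),(-1,-1),(-1,1))]
    f=[np.r_[c+sx*.062*u+sy*.032*v,.012] for sx,sy in((1,1),(1,-1),(-1,-1),(-1,1))]
    for b,c_,x0,y0 in((big,t,X0,Y0),(big2,s,195,180)):
        for w,col in((q,(0,0,255)),(f,(255,255,0))):
            p=((proj(c_,w)-[x0,y0]+.5)*S-.5).round().astype(np.int32);cv2.polylines(b,[p],True,col,1)
cv2.imwrite("pics/c1.png",big);cv2.imwrite("pics/c2.png",big2)
print(boards(t,[(214,155,235,189)],.017))
print(boards(s,[(245,232,292,268)],.017))
# orange block top z=.043 
for c,b in((t,(214,155,235,189)),(s,(255,225,292,268))):
    m=mask(c,(10,150,150),(22,255,255),b);n,l,st,ce=cv2.connectedComponentsWithStats(m);i=1+np.argmax(st[1:,4]);print(st[i],ce[i],cast(c,[ce[i]],.043))
```

```text
0 [ 0.5512 -0.0769]
1 [ 0.5568 -0.0091]
2 [0.5624 0.0587]
3 [0.5681 0.1264]
[(array([0.56637042, 0.12814207]), np.float32(-5.1956153), [46.549827575683594, 106.89739990234375], np.float64(0.047))]
[(array([0.55268982, 0.13034094]), np.float32(-5.3496222), [41.30541229248047, 73.82997131347656], np.float64(0.087))]
[220 166   8  10  66] [223.63636364 170.77272727] [[0.56535475 0.12746245 0.043     ]]
[265 240  13  14 119] [270.94957983 246.48739496] [[0.57223502 0.13285735 0.043     ]]
```

View pics/c1.png

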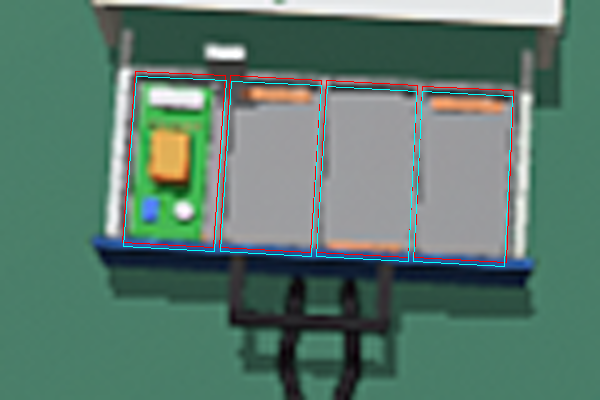

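View pics/c2.png

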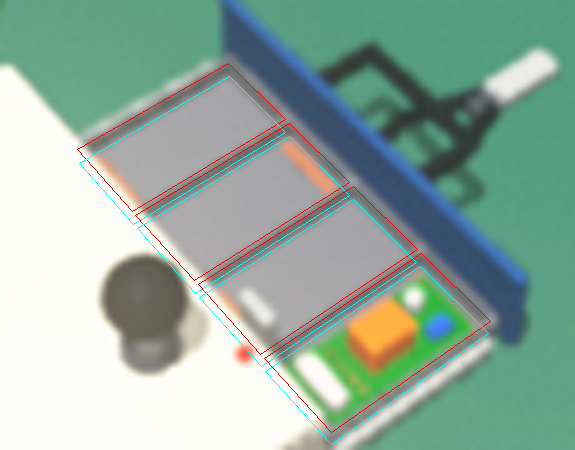

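The cell model fits both views. Now to pick up the cured board.

```bash
python3 plan.py 566 128 120 -95 7 566 128 24 -95 5
```

```text
[[21.2,11.5,39.9,0.0,0.0,0.0],[21.2,11.4,39.9,0.0,0.1,0.0],[21.2,11.5,39.9,0.0,0.0,0.0],[21.1,11.4,39.9,0.0,0.1,0.0],[21.1,11.5,40.0,0.0,0.0,0.0],[21.1,11.4,39.9,0.0,0.1,0.0],[21.0,11.5,40.0,0.0,0.0,0.0]] MAX 40.0 0.1
[[-0.0,19.2,0.0,0.0,0.0,0.0],[-0.0,19.2,0.0,0.0,0.0,0.0],[-0.0,19.2,0.0,0.0,0.0,0.0],[-0.0,19.2,0.0,0.0,0.0,0.0],[-0.1,19.2,0.0,0.0,0.0,0.0]] MAX 19.2 0.0
t 14.65 F [-0.3 -1.  -0.8] w 0.0469
```

>>> step_arm(targets=[[21.2,11.5,39.9,0,0,0],[21.2,11.4,39.9,0,0.1,0],[21.2,11.5,39.9,0,0,0],[21.1,11.4,39.9,0,0.1,0],[21.1,11.5,40,0,0,0],[21.1,11.4,39.9,0,0.1,0],[21,11.5,40,0,0,0],[0,0,0,0,0,0]], gripper=-0.13, squeeze=20)

```text
time_s: 15.65
ee_pos: [0.5671, 0.1251, 0.1187]
eef_rot: [-1.573, -0.001, -1.663]
force: [-0.5, 0.4, 0.1]
grip_width: 0.0406
```

```bash
python3 plan.py 566 128 24 -95 5; python3 -c "
from h import *
save(camera('scene'),'pics/s8.png',(235,190,335,270),7)"
```

```text
[[-0.6,18.9,-0.2,0.0,-0.1,0.0],[-0.6,18.9,-0.2,0.0,-0.0,0.0],[-0.6,19.0,-0.2,0.0,-0.1,0.0],[-0.6,18.9,-0.3,0.1,-0.0,0.0],[-0.5,19.0,-0.3,0.0,-0.1,0.0]] MAX 19.0 0.1
t 15.65 F [-0.5  0.4  0.1] w 0.0406
```

View pics/s8.png

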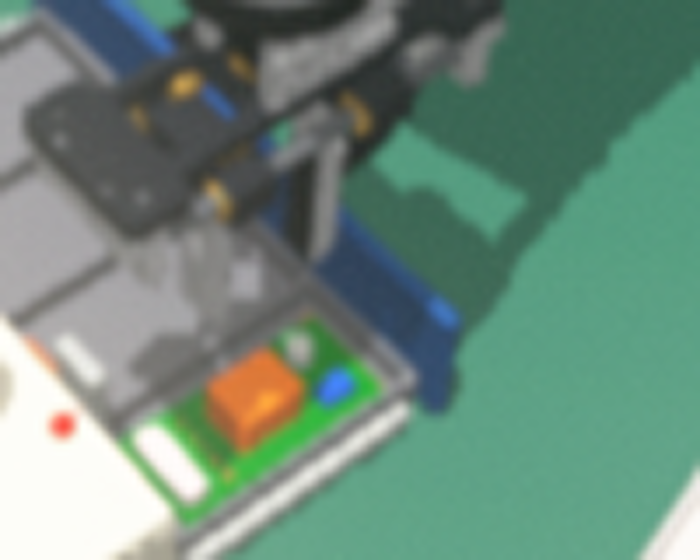

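The fingers hang over the cured board's block as expected, so I'll descend and grip.

>>> step_arm(targets=[[-0.6,18.9,-0.2,0,-0.1,0],[-0.6,18.9,-0.2,0,0,0],[-0.6,18.9,-0.2,0,0,0],[-0.6,18.9,-0.3,0,0,0],[-0.5,19,-0.3,0,0,0],[0,0,0,0,0,0]])

```text
time_s: 16.45
ee_pos: [0.5642, 0.1314, 0.0239]
eef_rot: [-1.573, -0.001, -1.656]
force: [-0.9, 0.2, 0.2]
grip_width: 0.0409
```

>>> step_arm(targets=[[0,0,0,0,0,0],[0,0,0,0,0,0],[0,0,0,0,0,0]], gripper=-1)

```text
time_s: 16.82
ee_pos: [0.5653, 0.1315, 0.0261]
eef_rot: [-1.57, 0.0, -1.657]
force: [0.3, -0.2, -0.3]
grip_width: 0.0341
```

```bash
python3 plan.py 566 128 110 -95 5 443 319.7 110 -79.2 6
```

```text
[[0.7,-16.8,0.2,-0.0,0.0,-0.0],[0.7,-16.8,0.2,-0.0,0.0,-0.0],[0.7,-16.8,0.2,-0.0,0.0,-0.0],[0.7,-16.8,0.2,-0.0,0.0,-0.0],[0.6,-16.7,0.3,-0.0,0.1,-0.0]] MAX 16.8 0.1
[[-30.0,-0.0,-23.2,-0.0,-2.6,-0.0],[-31.1,-0.0,-21.8,-0.0,-2.6,-0.0],[-32.0,-0.0,-20.4,-0.0,-2.7,-0.0],[-32.9,-0.0,-18.9,-0.0,-2.6,-0.0],[-33.8,-0.0,-17.4,-0.0,-2.7,-0.0],[-34.6,-0.1,-15.7,-0.0,-2.6,-0.0]] MAX 34.6 2.7
t 16.825 F [ 0.3 -0.2 -0.3] w 0.0341
```

>>> step_arm(targets=[[0,-16.8,0,0,0,0],[0,-16.8,0,0,0,0],[0,-16.8,0,0,0,0],[0,-16.8,0,0,0,0],[0,-16.8,0,0,0,0],[0,0,0,0,0,0],[0,0,0,0,0,0]])

```text
time_s: 17.7
ee_pos: [0.5648, 0.1314, 0.1091]
eef_rot: [-1.572, -0.0, -1.657]
force: [-1.0, -0.4, -1.4]
grip_width: 0.0339
```

```bash
python3 plan.py 442.3 323 110 -79.2 6; python3 -c "
from h import *
save(camera('scene'),'pics/s9.png',(235,170,335,270),6)"
```

```text
[[-30.1,-0.1,-23.1,0.0,-2.6,0.0],[-31.1,-0.1,-21.7,0.0,-2.6,0.0],[-32.0,-0.1,-20.2,0.0,-2.6,0.0],[-32.9,-0.2,-18.8,0.0,-2.6,0.0],[-33.7,-0.1,-17.3,0.0,-2.7,0.0],[-34.5,-0.2,-15.6,0.0,-2.6,0.0]] MAX 34.5 2.7
t 17.7 F [-1.  -0.4 -1.4] w 0.0339
```

View pics/s9.png

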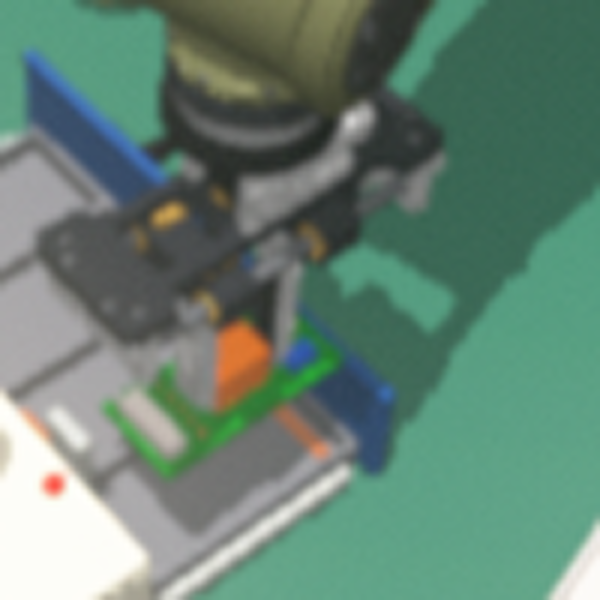

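The cured board is held flat, so I'll carry it to the out-tray.

>>> step_arm(targets=[[-30,0,-23.1,0,-2.6,0],[-31,0,-21.7,0,-2.6,0],[-32,0,-20.2,0,-2.6,0],[-33,-0.2,-18.8,0,-2.6,0],[-33.8,-0.2,-17.3,0,-2.7,0],[-34.5,-0.3,-15.6,0,-2.6,0],[0,0,0,0,0,0],[0,0,0,0,0,0]], squeeze=30)

```text
time_s: 18.75
ee_pos: [0.4427, 0.3225, 0.1099]
eef_rot: [-1.571, -0.0, -1.383]
force: [0.4, -0.2, -0.9]
grip_width: 0.0336
```

```bash
python3 plan.py 442.3 323 19 -79.2 5; python3 -c "
from h import *
save(camera('scene'),'pics/s10.png',(290,200,410,310),6)"
```

```text
[[-0.1,18.2,-0.1,0.0,-0.0,0.0],[-0.1,18.2,-0.0,0.0,-0.0,0.0],[-0.1,18.2,-0.1,0.0,-0.0,0.0],[-0.2,18.1,-0.0,0.0,-0.0,0.0],[-0.1,18.2,-0.1,0.0,-0.0,0.0]] MAX 18.2 0.0
t 18.75 F [ 0.4 -0.2 -0.9] w 0.0336
```

View pics/s10.png

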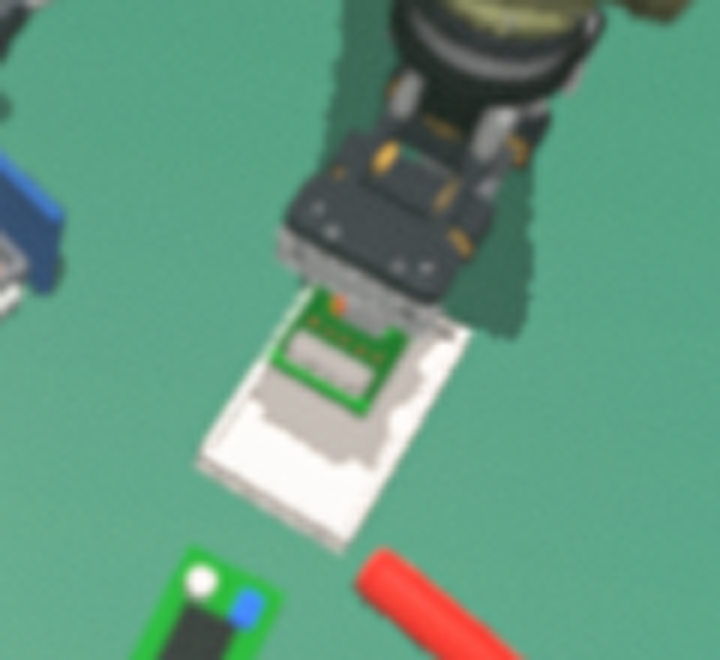

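>>> step_arm(targets=[[0,18,0,0,0,0],[0,18,0,0,0,0],[0,18,0,0,0,0],[0,18,0,0,0,0],[0,18,0,0,0,0],[0,0,0,0,0,0],[0,0,0,0,0,0]])

```text
time_s: 19.68
ee_pos: [0.4426, 0.3231, 0.0203]
eef_rot: [-1.571, -0.0, -1.382]
force: [-1.0, 0.5, -0.1]
grip_width: 0.0337
```

>>> step_arm(targets=[[0,1,0,0,0,0],[0,0,0,0,0,0]])

```text
time_s: 19.92
ee_pos: [0.4426, 0.3231, 0.0195]
eef_rot: [-1.57, 0.0, -1.382]
force: [0.6, -0.7, -0.6]
grip_width: 0.0338
```

Within about 2 mm of the tray floor. I'll release and lift.

>>> step_arm(targets=[[0,1,0,0,0,0],[0,0,0,0,0,0],[0,0,0,0,0,0]], gripper=-0.13)

```text
time_s: 20.3
ee_pos: [0.4426, 0.323, 0.0184]
eef_rot: [-1.571, 0.0, -1.383]
force: [0.2, -0.1, 0.5]
grip_width: 0.0407
```

>>> step_arm(targets=[[0,-20,0,0,0,0],[0,-25,0,0,0,0],[0,-30,0,0,0,0],[0,-30,0,0,0,0],[-20,-20,-50,0,0,0],[-20,-10,-50,0,0,0],[0,0,-40,0,0,0],[0,0,0,0,0,0]])

```text
time_s: 21.3
ee_pos: [0.2959, 0.3361, 0.1538]
eef_rot: [-1.57, 0.0, -1.38]
force: [1.0, 0.4, -0.8]
grip_width: 0.0411
```

Run:
```python
from h import *
t=camera("top");s=camera("scene");save(t,"pics/t11f.png");save(s,"pics/s11.png",(290,200,410,310),6)
B=[(145,145,178,187),(330,143,366,178),(330,188,366,224)]
for b in boards(t,B):print(b)
print(get_obs()["ee_pos"],get_obs()["qpos"])
```

```text
(array([0.59743005, 0.35723535]), np.float32(15.287547), [49.48811340332031, 107.77909088134766], np.float64(0.048))
(array([ 0.60012817, -0.31287619]), np.float32(128.02983), [49.959922790527344, 110.03218841552734], np.float64(0.043))
(array([ 0.43731027, -0.30298346]), np.float32(42.08467), [51.00726318359375, 108.57974243164062], np.float64(0.045))
[0.29795334 0.33635737 0.15371107] [ 7.64389166e-01  1.28604809e-01  1.85641608e+00 -1.12517897e-04
  1.15561423e+00  5.75766918e-01]
```

View pics/t11f.png

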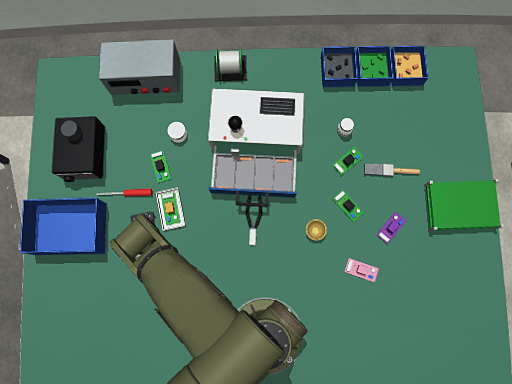

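View pics/s11.png

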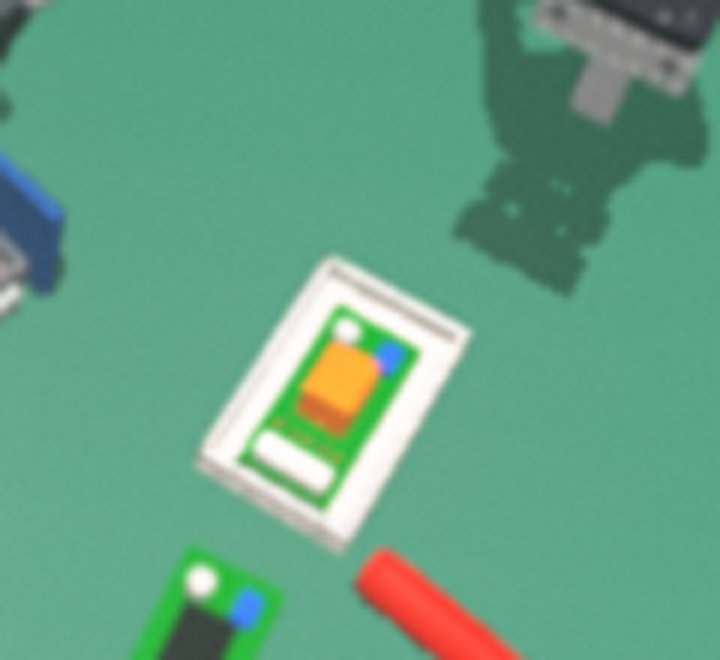

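The cured board lies flat in the out-tray. Next is board A at (0.598, 0.357), which goes into compartment 2.

```bash
python3 plan.py 598.5 357.2 110 -74.5 7
```

```text
[[5.1,6.3,42.7,-0.0,-0.7,-0.0],[5.7,6.3,42.7,-0.0,-0.7,-0.0],[6.2,6.3,42.6,-0.0,-0.7,-0.0],[6.7,6.3,42.5,-0.0,-0.6,-0.0],[7.1,6.3,42.4,-0.0,-0.7,-0.0],[7.6,6.2,42.4,-0.0,-0.6,-0.0],[8.1,6.3,42.2,-0.1,-0.7,-0.0]] MAX 42.7 0.7
t 21.4 F [0.9 0.3 0.8] w 0.0412
```

>>> step_arm(targets=[[5.1,6.3,42.7,0,-0.7,0],[5.7,6.3,42.7,0,-0.7,0],[6.2,6.3,42.6,0,-0.7,0],[6.7,6.3,42.5,0,-0.6,0],[7.1,6.3,42.4,0,-0.7,0],[7.6,6.2,42.4,0,-0.6,0],[8.1,6.3,42.2,0,-0.7,0],[0,0,0,0,0,0],[0,0,0,0,0,0],[0,0,0,0,0,0]], gripper=-0.11)

```text
time_s: 22.65
ee_pos: [0.5976, 0.357, 0.1099]
eef_rot: [-1.57, 0.0, -1.3]
force: [0.2, -0.2, 0.2]
grip_width: 0.0419
```

```bash
python3 plan.py 598.5 357.2 13 -74.5 5;python3 -c "
from h import *
save(camera('scene'),'pics/s12.png',(270,250,370,350),6)
print(boards(camera('scene'),[(303,288,340,332)]))"
```

```text
[[0.0,19.4,0.2,-0.0,0.0,-0.0],[0.0,19.4,0.2,-0.0,0.0,-0.0],[0.0,19.4,0.1,-0.0,0.0,-0.0],[0.0,19.3,0.2,-0.0,0.0,-0.0],[0.0,19.4,0.1,-0.0,0.0,-0.0]] MAX 19.4 0.0
t 22.65 F [ 0.2 -0.2  0.2] w 0.0419
[(array([0.61887671, 0.36222009]), np.float32(16.774246), [50.0450325012207, 69.88970947265625], np.float64(0.024))]
```

View pics/s12.png

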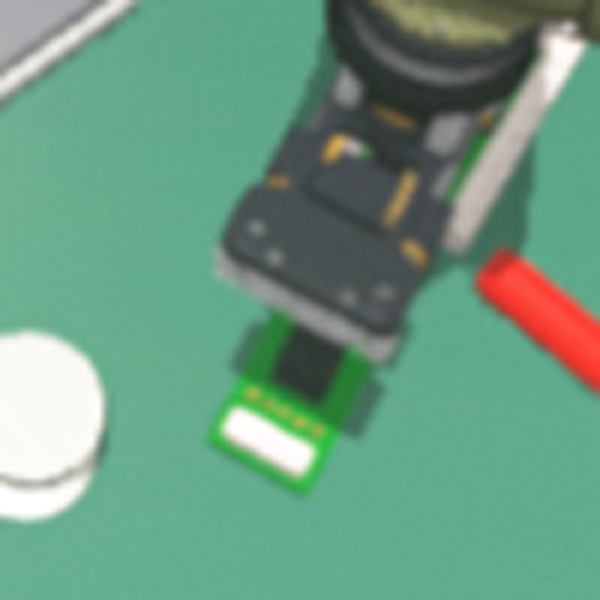

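>>> step_arm(targets=[[0,19.4,0.2,0,0,0],[0,19.4,0.2,0,0,0],[0,19.4,0.1,0,0,0],[0,19.4,0.2,0,0,0],[0,19.4,0.1,0,0,0],[0,0,0,0,0,0]])

```text
time_s: 23.5
ee_pos: [0.598, 0.3566, 0.0102]
eef_rot: [-1.574, -0.001, -1.3]
force: [-0.3, 0.6, -0.2]
grip_width: 0.0423
```

>>> step_arm(targets=[[0,0,0,0,0,0],[0,0,0,0,0,0],[0,0,0,0,0,0]], gripper=-1, squeeze=30)

```text
time_s: 23.88
ee_pos: [0.5991, 0.3572, 0.013]
eef_rot: [-1.57, 0.0, -1.3]
force: [0.6, -1.0, 0.9]
grip_width: 0.0334
```

>>> step_arm(targets=[[0,-15,0,0,0,0],[0,-30,0,0,0,0],[0,-30,0,0,0,0],[0,-30,0,0,0,0],[0,0,0,0,0,0],[0,0,0,0,0,0]])

```text
time_s: 24.62
ee_pos: [0.5984, 0.3569, 0.1165]
eef_rot: [-1.572, -0.0, -1.3]
force: [-1.1, -0.4, -1.9]
grip_width: 0.0333
```

```bash
python3 plan.py 562.4 58.7 120 -94.75 8
```

```text
[[34.7,-0.4,-14.3,0.0,2.5,0.0],[35.3,-0.4,-12.8,0.0,2.5,0.0],[35.8,-0.4,-11.2,0.0,2.5,0.0],[36.3,-0.4,-9.6,0.0,2.5,0.0],[36.7,-0.4,-8.1,0.0,2.6,0.0],[37.0,-0.4,-6.4,0.0,2.5,0.0],[37.2,-0.5,-4.7,0.0,2.6,0.0],[37.4,-0.4,-3.1,0.1,2.5,0.0]] MAX 37.4 2.6
t 24.625 F [-1.1 -0.4 -1.9] w 0.0333
```

>>> step_arm(targets=[[34.7,-0.4,-14.3,0,2.5,0],[35.3,-0.4,-12.8,0,2.5,0],[35.8,-0.4,-11.2,0,2.5,0],[36.3,-0.4,-9.6,0,2.5,0],[36.7,-0.4,-8.1,0,2.6,0],[37,-0.4,-6.4,0,2.5,0],[37.2,-0.5,-4.7,0,2.6,0],[37.4,-0.4,-3.1,0,2.5,0],[0,0,0,0,0,0],[0,0,0,0,0,0]])

```text
time_s: 25.88
ee_pos: [0.5625, 0.0594, 0.1199]
eef_rot: [-1.572, -0.0, -1.653]
force: [-0.5, 0.9, -1.9]
grip_width: 0.0338
```

```bash
python3 plan.py 562.4 58.7 30 -94.75 5;python3 -c "
from h import *
save(camera('scene'),'pics/s13.png',(190,160,310,270),6)"
```

```text
[[0.1,18.0,0.0,0.0,0.0,0.0],[0.2,18.0,0.0,0.0,0.0,0.0],[0.1,18.0,0.0,0.0,0.0,0.0],[0.2,18.0,0.0,0.0,0.0,0.0],[0.1,17.9,0.1,0.1,0.1,0.0]] MAX 18.0 0.1
t 25.875 F [-0.5  0.9 -1.9] w 0.0338
```

View pics/s13.png

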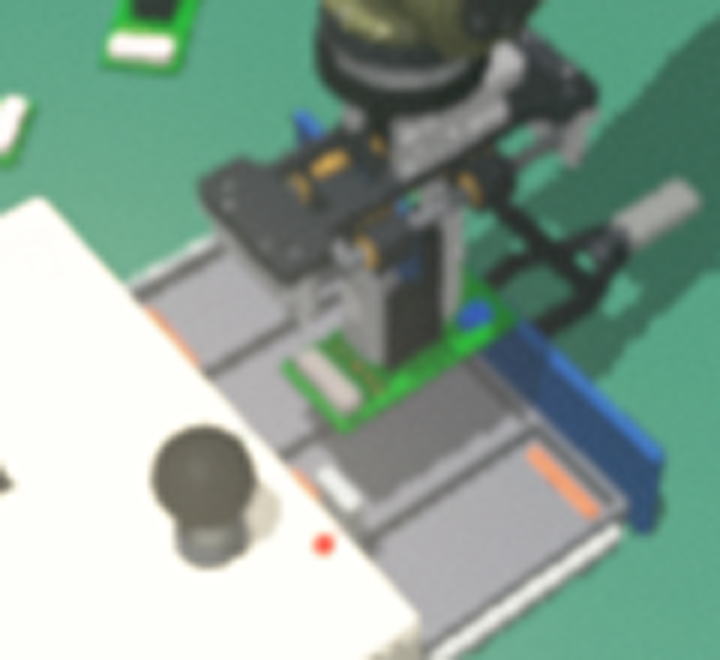

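>>> step_arm(targets=[[0.1,18,0,0,0,0],[0.2,18,0,0,0,0],[0.1,18,0,0,0,0],[0.2,18,0,0,0,0],[0.1,18,0,0,0,0],[0,0,0,0,0,0],[0,0,0,0,0,0]])

```text
time_s: 26.8
ee_pos: [0.563, 0.0582, 0.0311]
eef_rot: [-1.57, 0.0, -1.653]
force: [-1.1, -0.5, -1.2]
grip_width: 0.0337
```

>>> step_arm(targets=[[0,2,0,0,0,0],[0,1.5,0,0,0,0],[0,0,0,0,0,0],[0,0,0,0,0,0]])

```text
time_s: 27.3
ee_pos: [0.5627, 0.0582, 0.0273]
eef_rot: [-1.571, -0.0, -1.653]
force: [-0.1, -1.3, -1.1]
grip_width: 0.0335
```

>>> step_arm(targets=[[0,2,0,0,0,0],[0,0,0,0,0,0],[0,0,0,0,0,0]])

```text
time_s: 27.68
ee_pos: [0.5626, 0.0582, 0.0251]
eef_rot: [-1.571, -0.0, -1.653]
force: [0.4, -0.4, -0.8]
grip_width: 0.0341
```

>>> step_arm(targets=[[0,0,0,0,0,0],[0,0,0,0,0,0]], gripper=-0.11)

```text
time_s: 27.92
ee_pos: [0.5628, 0.0582, 0.0253]
eef_rot: [-1.571, -0.0, -1.653]
force: [-0.4, 0.2, 0.0]
grip_width: 0.0416
```

>>> step_arm(targets=[[0,-20,0,0,0,0],[0,-30,0,0,0,0],[0,-40,0,0,0,0],[0,-20,-20,0,0,0]])

```text
time_s: 28.42
ee_pos: [0.5436, 0.0598, 0.1372]
eef_rot: [-1.568, 0.0, -1.653]
force: [0.4, 0.8, 0.1]
grip_width: 0.0419
```

```bash
python3 plan.py 437.3 -303.3 110 -48 11
python3 - <<'E'
from h import *
t=camera("top");s=camera("scene");save(s,"pics/s14.png",(190,160,310,270),6)
for b in boards(t,[(330,143,366,178),(330,188,366,224)]):print(b)
E
```

```text
[[33.7,2.4,-6.9,-0.0,-4.2,0.0],[33.1,2.4,-9.4,-0.0,-4.3,0.0],[32.3,2.4,-11.8,-0.0,-4.2,0.0],[31.4,2.5,-14.2,-0.0,-4.3,0.0],[30.2,2.4,-16.5,-0.0,-4.2,0.0],[28.9,2.5,-18.6,-0.0,-4.3,0.0],[27.4,2.4,-20.7,-0.0,-4.2,0.0],[25.9,2.5,-22.7,-0.0,-4.3,0.0],[24.1,2.4,-24.6,-0.0,-4.2,0.0],[22.2,2.5,-26.2,-0.1,-4.3,0.0],[20.1,2.5,-27.9,-0.0,-4.2,0.1]] MAX 33.7 4.3
t 28.425 F [0.4 0.8 0.1] w 0.0419
(array([ 0.60023376, -0.31279358]), np.float32(128.02983), [50.22801971435547, 110.03218841552734], np.float64(0.043))
(array([ 0.43701913, -0.30384857]), np.float32(39.90027), [50.93438720703125, 108.68208312988281], np.float64(0.046))
```

View pics/s14.png

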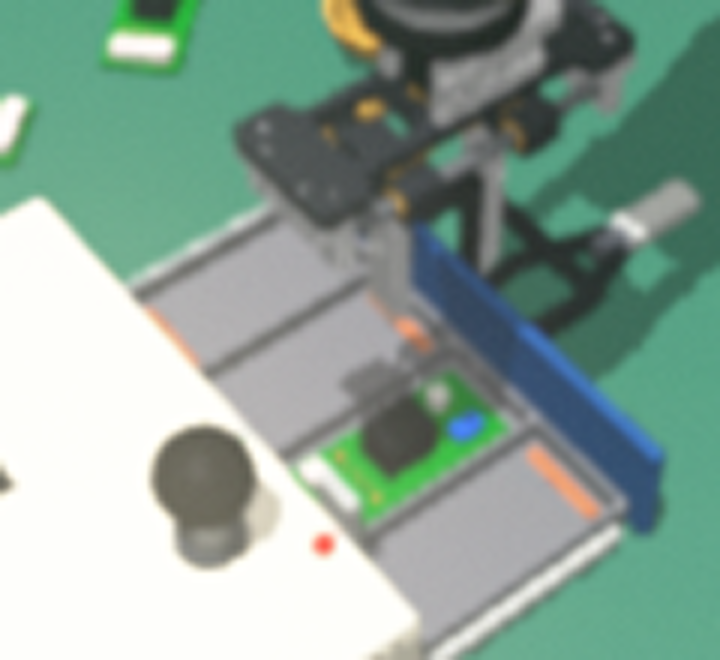

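Board A lies in compartment 2 with its plug at the copper end. Next is board C at (0.437, −0.3035), for compartment 0.

>>> step_arm(targets=[[33.7,2.4,-6.9,0,-4.2,0],[33.1,2.4,-9.4,0,-4.2,0],[32.3,2.4,-11.8,0,-4.2,0],[31.4,2.4,-14.2,0,-4.2,0],[30.2,2.4,-16.5,0,-4.2,0],[28.9,2.5,-18.6,0,-4.2,0],[27.4,2.4,-20.7,0,-4.2,0],[25.9,2.5,-22.7,0,-4.2,0],[24.1,2.4,-24.6,0,-4.2,0],[22.2,2.5,-26.2,0,-4.2,0],[20.1,2.5,-27.9,0,-4.2,0],[0,0,0,0,0,0]])

```text
time_s: 30.02
ee_pos: [0.4343, -0.3044, 0.1071]
eef_rot: [-1.571, 0.001, -0.849]
force: [0.6, -0.5, 0.3]
grip_width: 0.0419
```

>>> step_arm(targets=[[0,0,0,0,0,0],[0,0,0,0,0,0]])

```text
time_s: 30.28
ee_pos: [0.4354, -0.3021, 0.1082]
eef_rot: [-1.571, 0.0, -0.846]
force: [0.5, 0.2, 0.2]
grip_width: 0.0418
```

```bash
python3 plan.py 437.2 -303.5 13 -49 5
python3 - <<'E'
from h import *
t=camera("top");s=camera("scene");save(s,"pics/s15.png",(180,110,290,200),6)
E
```

```text
[[0.4,19.0,0.1,-0.0,0.1,-0.0],[0.5,19.0,0.1,-0.0,0.1,-0.0],[0.4,19.1,0.1,-0.0,0.1,-0.0],[0.5,19.0,0.1,-0.0,0.1,-0.0],[0.4,19.1,0.1,-0.0,0.1,-0.0]] MAX 19.1 0.1
t 30.275 F [0.5 0.2 0.2] w 0.0418
```

View pics/s15.png

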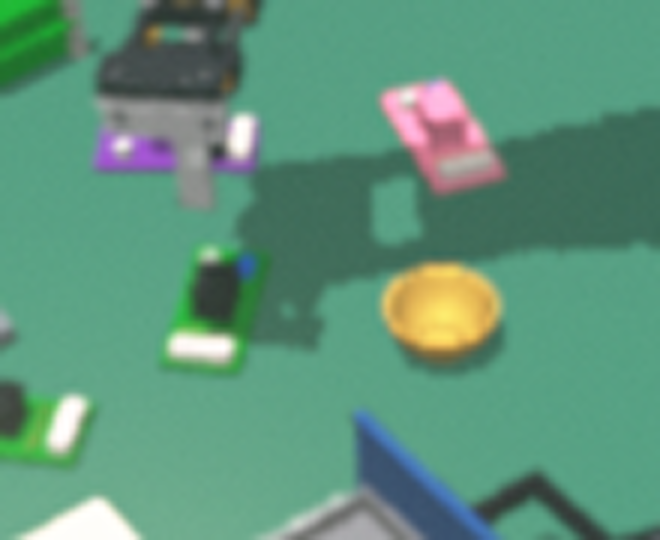

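Run:
```python
from h import *
s=camera("scene");print(proj(s,[[.4354,-.3021,.108],[.437,-.3035,.005]]),boards(s,[(205,150,228,174)]))
```

```text
Traceback (most recent call last):
  File "h.py", line 36, in boards
    pts=np.vstack([q for q in cs if cv2.contourArea(q)>15]).reshape(-1,2)
        ~~~~~~~~~^^^^^^^^^^^^^^^^^^^^^^^^^^^^^^^^^^^^^^^^^^
ValueError: need at least one array to concatenate
```

Run:
```python
from h import *
s=camera("scene");print(proj(s,[[.4354,-.3021,.108],[.437,-.3035,.005]]),get_obs()["time_s"])
save(s,"pics/s16.png",(150,110,290,200),5);save(camera("top"),"pics/t16.png",(290,120,430,270),5)
m=mask(s,(45,150,60),(72,255,255),(170,140,250,200));n,l,st,ce=cv2.connectedComponentsWithStats(m);print(st,ce)
```

```text
[[214.06228988 139.88468785]
 [215.78236712 160.69845185]] 30.475
[[     0      0    512    384 196503]
 [   217    152      2      2      3]
 [   219    152      6     17     31]
 [   209    155      5     10     21]
 [   219    170      1      2      2]
 [   185    176      1      2      2]
 [   170    179     14      7     43]
 [   185    185      2      2      3]] [[255.53046518 191.51123901]
 [217.66666667 152.33333333]
 [221.03225806 159.80645161]
 [210.66666667 160.47619048]
 [219.         170.5       ]
 [185.         176.5       ]
 [175.51162791 182.97674419]
 [185.66666667 185.33333333]]
```

View pics/s16.png

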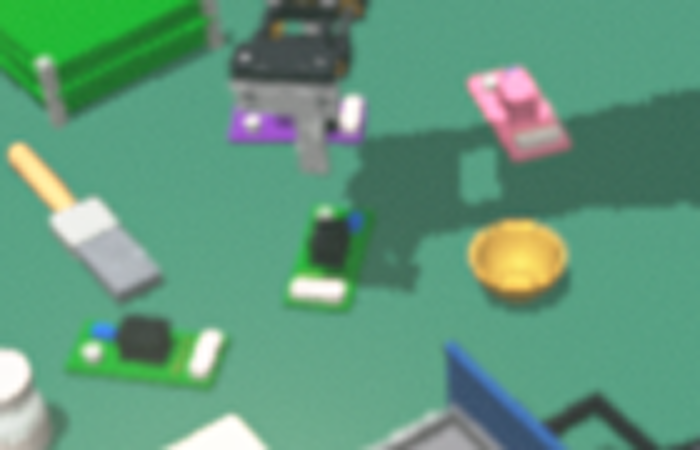

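View pics/t16.png

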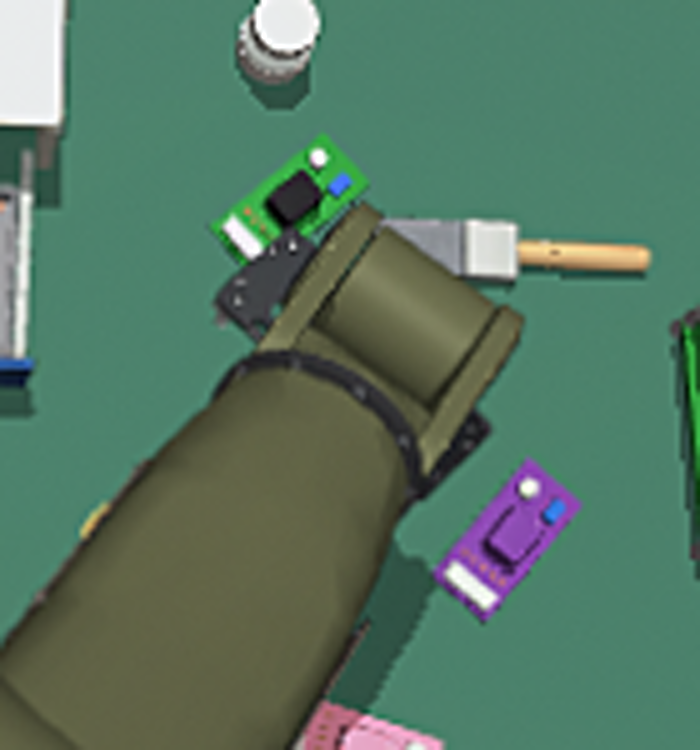

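Board C hasn't moved; the brightness of this frame only thinned my mask. I'll descend and grip.

>>> step_arm(targets=[[0.3,19,0.1,0,0.1,0],[0.3,19,0.1,0,0.1,0],[0.3,19,0.1,0,0.1,0],[0.3,19,0.1,0,0.1,0],[0.3,19,0.1,0,0.1,0],[0,0,0,0,0,0]])

```text
time_s: 31.28
ee_pos: [0.4359, -0.3031, 0.0124]
eef_rot: [-1.571, 0.002, -0.855]
force: [-0.1, 0.2, -0.5]
grip_width: 0.042
```

>>> step_arm(targets=[[0,0,0,0,0,0],[0,0,0,0,0,0],[0,0,0,0,0,0]], gripper=-1)

```text
time_s: 31.65
ee_pos: [0.4367, -0.3039, 0.0141]
eef_rot: [-1.571, -0.001, -0.855]
force: [-0.9, 1.1, 4.8]
grip_width: 0.0337
```

>>> step_arm(targets=[[0,-15,0,0,0,0],[0,-30,0,0,0,0],[0,-30,0,0,0,0],[0,-30,0,0,0,0],[0,0,0,0,0,0],[0,0,0,0,0,0]])

```text
time_s: 32.4
ee_pos: [0.436, -0.3034, 0.1176]
eef_rot: [-1.571, 0.001, -0.855]
force: [-0.9, 0.2, -2.4]
grip_width: 0.0335
```

```bash
python3 plan.py 551.2 -76.9 130 -94.75 8
python3 - <<'E'
from h import *
save(camera("scene"),"pics/s17.png",(150,110,290,200),5)
E
```

```text
[[-11.9,-1.5,29.4,0.0,5.7,-0.0],[-14.8,-1.5,28.1,0.0,5.7,-0.0],[-17.5,-1.6,26.5,0.0,5.7,-0.0],[-20.1,-1.5,24.6,0.0,5.7,-0.0],[-22.4,-1.6,22.5,0.0,5.7,-0.0],[-24.5,-1.5,20.2,0.0,5.7,-0.0],[-26.4,-1.6,17.7,0.0,5.8,-0.0],[-28.1,-1.5,14.8,0.0,5.7,-0.0]] MAX 29.4 5.8
t 32.4 F [-0.9  0.2 -2.4] w 0.0335
```

View pics/s17.png

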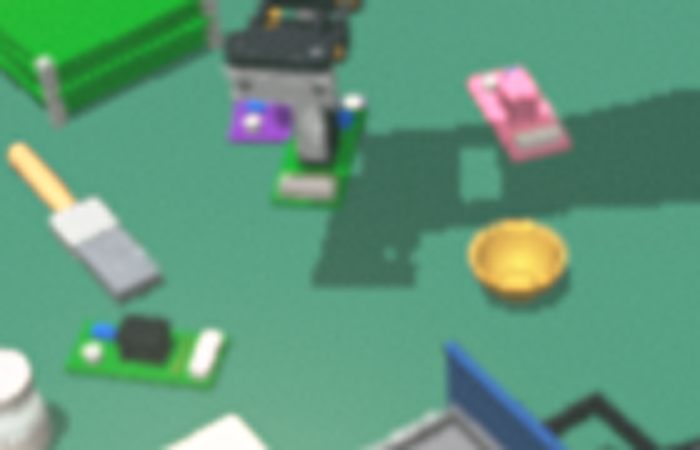

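>>> step_arm(targets=[[-11.9,-1.5,29.4,0,5.7,0],[-14.8,-1.5,28.1,0,5.7,0],[-17.5,-1.6,26.5,0,5.7,0],[-20.1,-1.5,24.6,0,5.7,0],[-22.4,-1.6,22.5,0,5.7,0],[-24.5,-1.5,20.2,0,5.7,0],[-26.4,-1.6,17.7,0,5.8,0],[-28.1,-1.5,14.8,0,5.7,0],[0,0,0,0,0,0],[0,0,0,0,0,0]])

```text
time_s: 33.7
ee_pos: [0.551, -0.0775, 0.1297]
eef_rot: [-1.572, 0.0, -1.652]
force: [0.4, -0.7, -1.5]
grip_width: 0.0332
```

```bash
python3 plan.py 551.2 -76.9 31 -94.75 5
python3 - <<'E'
from h import *
save(camera("scene"),"pics/s18.png",(190,140,290,250),6)
E
```

```text
[[-0.1,19.7,0.1,0.0,0.0,-0.0],[-0.1,19.8,0.1,0.0,0.0,-0.0],[-0.1,19.7,0.0,0.0,0.0,-0.0],[-0.2,19.8,0.1,0.0,0.1,-0.0],[-0.1,19.7,0.0,0.1,0.0,-0.0]] MAX 19.8 0.1
t 33.7 F [ 0.4 -0.7 -1.5] w 0.0332
```

View pics/s18.png

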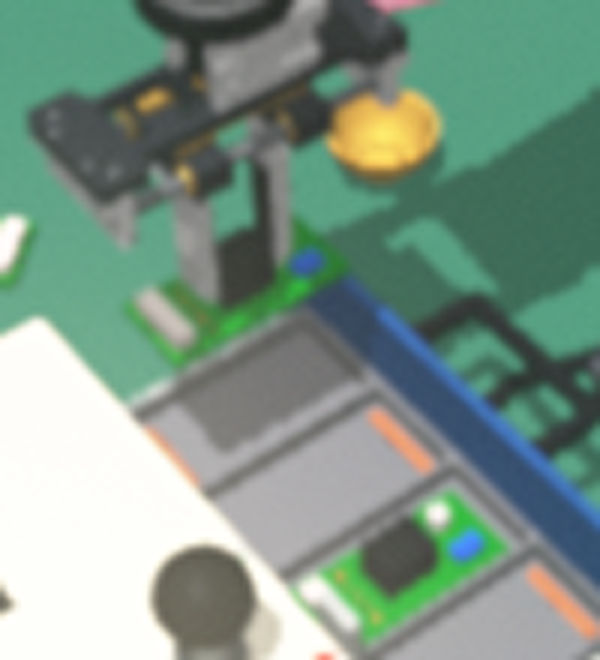

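>>> step_arm(targets=[[-0.1,19.7,0,0,0,0],[-0.1,19.7,0,0,0,0],[-0.1,19.7,0,0,0,0],[-0.1,19.7,0,0,0,0],[-0.1,15,0,0,0,0],[0,0,0,0,0,0],[0,0,0,0,0,0]])

```text
time_s: 34.62
ee_pos: [0.5519, -0.0769, 0.0375]
eef_rot: [-1.57, -0.0, -1.653]
force: [0.3, -1.1, -2.1]
grip_width: 0.0339
```

Run:
```python
from h import *
save(camera("scene"),"pics/s19.png",(190,140,290,250),6)
```

```text
(no output)
```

View pics/s19.png

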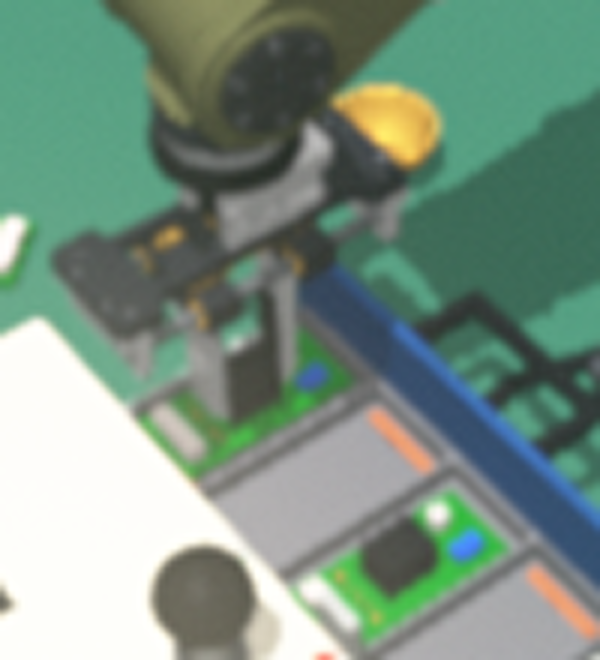

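>>> step_arm(targets=[[0,5,0,0,0,0],[0,4,0,0,0,0],[0,0,0,0,0,0],[0,0,0,0,0,0]])

```text
time_s: 35.17
ee_pos: [0.5516, -0.0767, 0.0279]
eef_rot: [-1.571, -0.0, -1.653]
force: [1.0, 0.1, -1.9]
grip_width: 0.0338
```

>>> step_arm(targets=[[0,3,0,0,0,0],[0,0,0,0,0,0],[0,0,0,0,0,0]])

```text
time_s: 35.55
ee_pos: [0.5527, -0.0768, 0.026]
eef_rot: [-1.568, -0.0, -1.653]
force: [1.9, 0.1, 7.6]
grip_width: 0.0337
```

>>> step_arm(targets=[[0,0,0,0,0,0],[0,0,0,0,0,0]], gripper=-0.11)

```text
time_s: 35.8
ee_pos: [0.5515, -0.0767, 0.0248]
eef_rot: [-1.571, 0.0, -1.653]
force: [0.1, -0.0, -0.0]
grip_width: 0.0417
```

>>> step_arm(targets=[[0,-20,0,0,0,0],[0,-30,0,0,0,0],[0,-40,0,0,0,0],[0,-20,-20,0,0,0],[0,0,0,0,0,0]])

```text
time_s: 36.42
ee_pos: [0.5317, -0.0751, 0.1361]
eef_rot: [-1.568, -0.0, -1.653]
force: [0.2, -0.1, 0.5]
grip_width: 0.0417
```

```bash
python3 plan.py 600.2 -312.8 120 -142 7
python3 - <<'E'
from h import *
s=camera("scene");t=camera("top");save(s,"pics/s20.png",(160,140,290,250),6)
print(boards(t,[(330,143,366,178)]))
E
```

```text
[[33.0,2.3,12.5,-0.0,6.8,-0.0],[31.3,2.3,16.4,-0.0,6.7,-0.0],[29.2,2.4,19.9,-0.0,6.8,-0.0],[26.6,2.3,23.2,-0.0,6.7,-0.0],[23.8,2.4,26.2,-0.0,6.8,-0.0],[20.5,2.3,28.8,-0.1,6.7,-0.0],[16.9,2.3,31.0,-0.0,6.8,-0.1]] MAX 33.0 6.8
t 36.425 F [ 0.2 -0.1  0.5] w 0.0417
[(array([ 0.60012817, -0.31287619]), np.float32(128.02983), [49.959922790527344, 110.03218841552734], np.float64(0.043))]
```

View pics/s20.png

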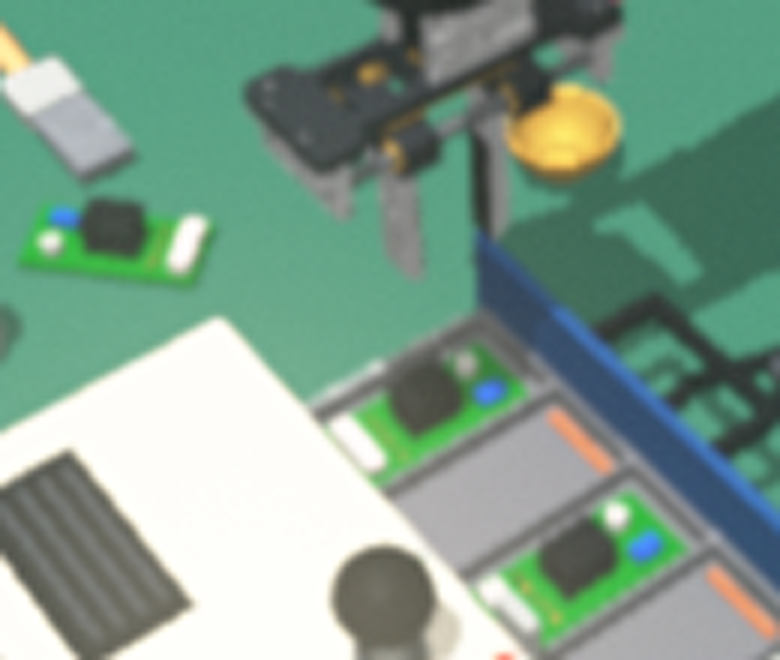

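Boards A and C are in place with their plugs at the copper ends. Now board B.

>>> step_arm(targets=[[33,2.3,12.5,0,6.8,0],[31.3,2.3,16.4,0,6.7,0],[29.2,2.4,19.9,0,6.8,0],[26.6,2.3,23.2,0,6.7,0],[23.8,2.4,26.2,0,6.8,0],[20.5,2.3,28.8,0,6.7,0],[16.9,2.3,31,0,6.8,0],[0,0,0,0,0,0],[0,0,0,0,0,0],[0,0,0,0,0,0]])

```text
time_s: 37.78
ee_pos: [0.6002, -0.3118, 0.1183]
eef_rot: [-1.571, -0.0, -2.477]
force: [0.5, -0.2, 0.3]
grip_width: 0.0418
```

```bash
python3 plan.py 600.2 -312.8 13 -142 6
python3 - <<'E'
from h import *
s=camera("scene");save(s,"pics/s21.png",(130,110,250,220),6)
print(proj(s,[[.600,-.313,.005]]))
E
```

```text
[[0.1,17.5,0.1,0.0,0.0,0.0],[0.1,17.6,0.1,0.0,0.0,0.0],[0.1,17.5,0.2,0.0,0.0,0.0],[0.1,17.6,0.1,0.0,0.0,0.0],[0.1,17.5,0.2,0.0,0.0,0.0],[0.1,17.6,0.1,0.0,0.1,0.0]] MAX 17.6 0.1
t 37.775 F [ 0.5 -0.2  0.3] w 0.0418
[[178.99862803 180.30616685]]
```

View pics/s21.png

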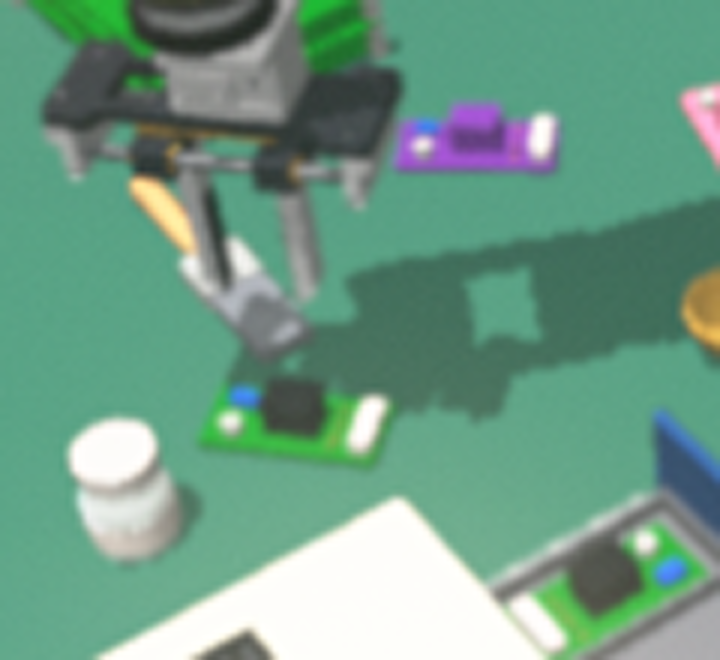

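>>> step_arm(targets=[[0.1,17.5,0.1,0,0,0],[0.1,17.5,0.1,0,0,0],[0.1,17.5,0.1,0,0,0],[0.1,17.5,0.1,0,0,0],[0.1,17.5,0.2,0,0,0],[0.1,17.5,0.1,0,0,0],[0,0,0,0,0,0]])

```text
time_s: 38.7
ee_pos: [0.5994, -0.3132, 0.0117]
eef_rot: [-1.573, -0.001, -2.479]
force: [-0.0, -1.2, -0.2]
grip_width: 0.042
```

>>> step_arm(targets=[[0,0,0,0,0,0],[0,0,0,0,0,0],[0,0,0,0,0,0]], gripper=-1)

```text
time_s: 39.08
ee_pos: [0.6004, -0.3137, 0.0142]
eef_rot: [-1.57, 0.0, -2.479]
force: [-0.1, -0.3, 1.8]
grip_width: 0.0339
```

>>> step_arm(targets=[[0,-15,0,0,0,0],[0,-30,0,0,0,0],[0,-30,0,0,0,0],[0,-30,0,0,0,0],[0,-10,0,0,0,0],[0,0,0,0,0,0],[0,0,0,0,0,0]])

```text
time_s: 39.95
ee_pos: [0.5996, -0.3133, 0.1272]
eef_rot: [-1.573, -0.001, -2.479]
force: [-0.9, -0.4, -1.4]
grip_width: 0.0334
```

```bash
python3 plan.py 540 -190 130 -118 5 556.8 -9.1 130 -94.75 6
python3 - <<'E'
from h import *
s=camera("scene");save(s,"pics/s22.png",(130,110,250,220),6)
E
```

```text
[[-5.8,-0.5,-26.8,0.0,-4.8,0.0],[-8.0,-0.5,-26.2,0.0,-4.8,0.0],[-10.2,-0.5,-25.4,0.0,-4.8,0.0],[-12.2,-0.6,-24.5,0.1,-4.8,0.0],[-14.3,-0.6,-23.4,0.0,-4.8,0.0]] MAX 26.8 4.8
[[-27.9,0.0,-11.7,0.0,-3.9,0.0],[-28.7,0.0,-9.8,0.0,-3.9,0.0],[-29.3,0.0,-7.8,0.0,-3.9,0.0],[-29.7,0.0,-5.8,0.0,-3.9,0.0],[-30.0,0.0,-3.7,0.0,-3.8,0.0],[-30.2,0.0,-1.8,0.0,-3.9,0.0]] MAX 30.2 3.9
t 39.95 F [-0.9 -0.4 -1.4] w 0.0334
```

View pics/s22.png

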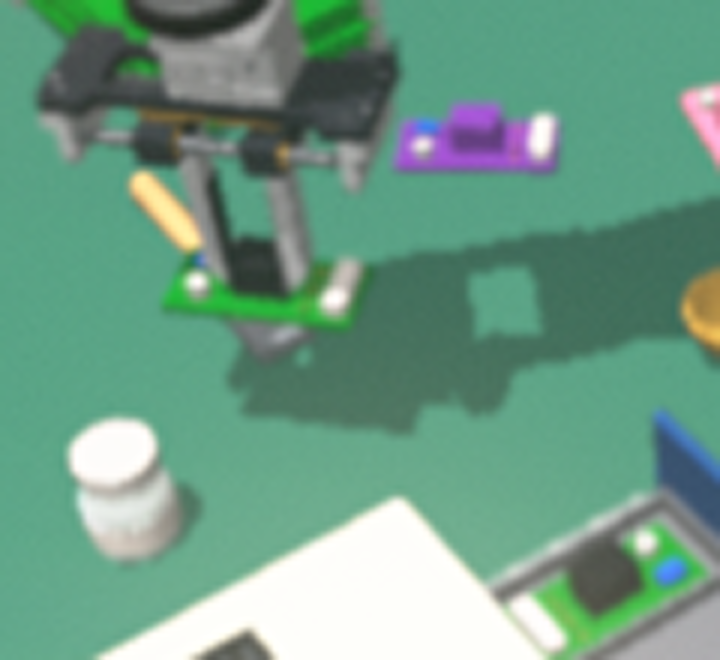

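Held. I'll carry it over compartment 1, plug towards the front.

>>> step_arm(targets=[[-5.8,-0.5,-26.8,0,-4.8,0],[-8,-0.5,-26.2,0,-4.8,0],[-10.2,-0.5,-25.4,0,-4.8,0],[-12.2,-0.6,-24.5,0,-4.8,0],[-14.3,-0.6,-23.4,0,-4.8,0],[-27.9,0,-11.7,0,-3.9,0],[-28.7,0,-9.8,0,-3.9,0],[-29.3,0,-7.8,0,-3.9,0],[-29.7,0,-5.8,0,-3.9,0],[-30,0,-3.7,0,-3.8,0],[-30.2,0,-1.8,0,-3.9,0],[0,0,0,0,0,0]])

```text
time_s: 41.5
ee_pos: [0.557, -0.0079, 0.1305]
eef_rot: [-1.572, 0.0, -1.65]
force: [-0.0, -0.4, -0.6]
grip_width: 0.0341
```

>>> step_arm(targets=[[0,0,0,0,0,0],[0,0,0,0,0,0]])

```text
time_s: 41.75
ee_pos: [0.5571, -0.0102, 0.131]
eef_rot: [-1.571, -0.0, -1.655]
force: [-0.2, 0.1, -1.6]
grip_width: 0.0338
```

```bash
python3 plan.py 556.8 -9.1 36 -94.75 5
python3 - <<'E'
from h import *
s=camera("scene");save(s,"pics/s23.png",(190,140,310,250),6)
E
```

```text
[[-0.2,19.0,-0.1,0.0,-0.0,0.0],[-0.2,19.0,-0.1,0.0,-0.0,0.0],[-0.2,19.0,-0.0,0.0,-0.0,0.0],[-0.2,19.0,-0.1,0.0,-0.0,0.0],[-0.3,19.0,-0.0,0.0,-0.1,0.0]] MAX 19.0 0.1
t 41.75 F [-0.2  0.1 -1.6] w 0.0338
```

View pics/s23.png

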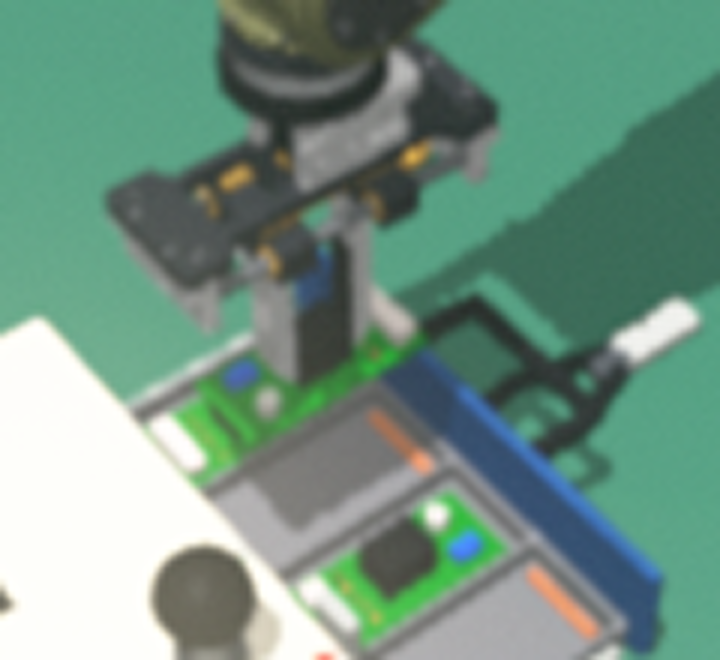

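>>> step_arm(targets=[[-0.2,19,0,0,0,0],[-0.2,19,0,0,0,0],[-0.2,19,0,0,0,0],[-0.2,19,0,0,0,0],[-0.2,19,0,0,0,0],[0,0,0,0,0,0],[0,0,0,0,0,0]])

```text
time_s: 42.68
ee_pos: [0.5577, -0.0087, 0.037]
eef_rot: [-1.57, -0.0, -1.654]
force: [-1.5, 0.5, -1.1]
grip_width: 0.0335
```

>>> step_arm(targets=[[0,5,0,0,0,0],[0,4,0,0,0,0],[0,1.5,0,0,0,0],[0,0,0,0,0,0],[0,0,0,0,0,0]])

```text
time_s: 43.3
ee_pos: [0.5576, -0.0084, 0.0261]
eef_rot: [-1.57, -0.0, -1.653]
force: [1.2, -0.7, 2.4]
grip_width: 0.0339
```

Contact (2.4 N). I'll release, lift, and back off towards the front to check.

>>> step_arm(targets=[[0,0,0,0,0,0],[0,0,0,0,0,0]], gripper=-0.11)

```text
time_s: 43.55
ee_pos: [0.5571, -0.0083, 0.0256]
eef_rot: [-1.571, 0.0, -1.653]
force: [0.4, -0.4, 0.7]
grip_width: 0.042
```

>>> step_arm(targets=[[0,-20,0,0,0,0],[0,-30,0,0,0,0],[0,-40,0,0,0,0],[0,-40,0,0,0,0],[0,-20,-50,0,0,0],[-30,0,-50,0,0,0],[-50,0,-40,0,0,0],[-50,0,-20,0,0,0],[-50,0,-10,0,0,0],[-50,0,0,0,0,0],[0,0,0,0,0,0]])

```text
time_s: 44.92
ee_pos: [0.4071, 0.2358, 0.1754]
eef_rot: [-1.571, -0.0, -1.65]
force: [-0.2, -0.3, -0.7]
grip_width: 0.0419
```

Run:
```python
from h import *
s=camera("scene");t=camera("top");save(s,"pics/s24.png",(190,150,310,270),5);save(t,"pics/t24.png",(190,130,310,230),6);save(t,"pics/t24f.png")
```

```text
(no output)
```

View pics/s24.png

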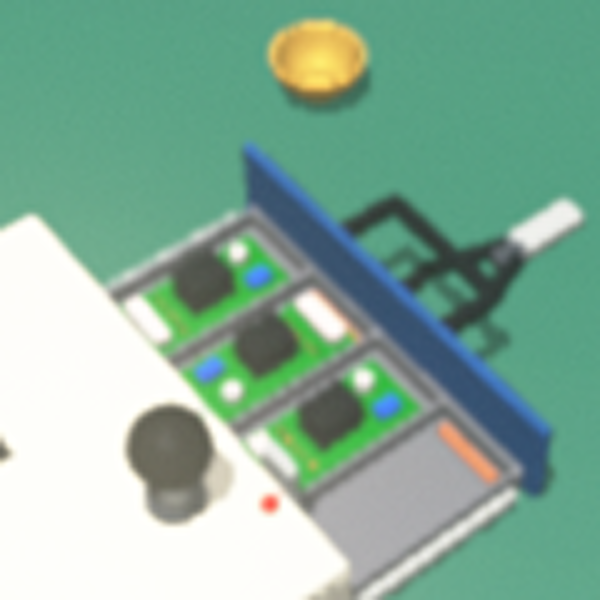

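View pics/t24.png

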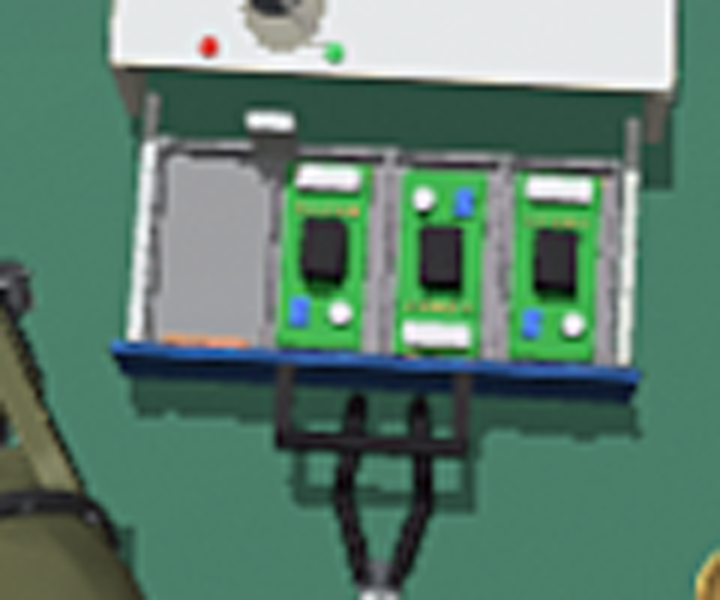

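View pics/t24f.png

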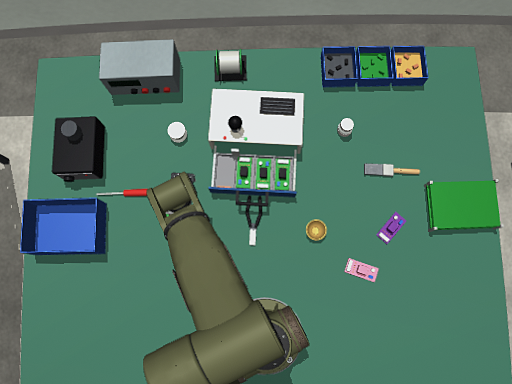

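```bash
python3 - <<'E'
from h import *
t=camera("top")
a=np.radians(-4.75);u=np.array([np.cos(a),np.sin(a)]);v=np.array([-u[1],u[0]]);C=np.array([.741,.0097])
for i,bx in((2,(236,155,253,190)),(1,(255,156,272,190)),(0,(274,157,292,191))):
    b=boards(t,[bx],.017)[0];d=b[0]-(C-.182*u+(i-1.5)*.068*v);print(i,(d@u*1000).round(1),(d@v*1000).round(1),b[1:])
E
python3 plan.py 438.5 14.2 160 -94.75 7
```

```text
2 2.0 0.4 (np.float32(-4.8588734), [46.989479064941406, 108.82555389404297], np.float64(0.047))
1 1.2 0.2 (np.float32(175.97627), [46.62020492553711, 106.44033813476562], np.float64(0.044))
0 1.9 1.0 (np.float32(-4.5670877), [46.475555419921875, 106.7118911743164], np.float64(0.048))
[[30.8,2.2,7.0,0.0,0.0,0.0],[30.8,2.2,7.0,0.0,0.0,0.0],[30.8,2.2,7.0,0.0,0.0,0.0],[30.7,2.2,7.0,0.0,0.0,0.0],[30.8,2.3,7.0,0.0,0.0,0.0],[30.7,2.2,7.0,0.0,0.0,0.0],[30.8,2.3,6.9,0.0,0.0,0.0]] MAX 30.8 0.0
t 45.075 F [-0.4  0.  -0.1] w 0.0418
```

All three boards are within 2 mm of their cell centres, with plugs the right way round. Now the handle, to push the drawer home.

>>> step_arm(targets=[[30.8,2.2,7,0,0,0],[30.8,2.2,7,0,0,0],[30.8,2.2,7,0,0,0],[30.8,2.2,7,0,0,0],[30.8,2.2,7,0,0,0],[30.8,2.2,7,0,0,0],[30.8,2.2,7,0,0,0],[0,0,0,0,0,0],[0,0,0,0,0,0],[0,0,0,0,0,0]])

```text
time_s: 46.32
ee_pos: [0.4386, 0.0151, 0.1604]
eef_rot: [-1.571, 0.0, -1.653]
force: [-0.1, 0.5, -0.3]
grip_width: 0.042
```

```bash
python3 plan.py 438.5 14.2 58 -94.75 5
```

```text
[[0.2,20.5,-0.0,-0.0,0.0,-0.0],[0.2,20.5,-0.0,-0.0,0.0,-0.0],[0.2,20.5,-0.0,-0.0,0.0,-0.0],[0.1,20.5,-0.0,-0.0,0.0,-0.0],[0.2,20.4,-0.0,-0.0,0.1,-0.0]] MAX 20.5 0.1
t 46.325 F [-0.1  0.5 -0.3] w 0.042
```

>>> step_arm(targets=[[0.2,20.5,0,0,0,0],[0.2,20.5,0,0,0,0],[0.2,20.5,0,0,0,0],[0.1,20.5,0,0,0,0],[0.2,20.4,0,0,0,0],[0,0,0,0,0,0]])

```text
time_s: 47.08
ee_pos: [0.4379, 0.0143, 0.0571]
eef_rot: [-1.573, -0.0, -1.652]
force: [0.2, -0.1, -0.3]
grip_width: 0.0419
```

>>> step_arm(targets=[[0,0,0,0,0,0],[0,0,0,0,0,0],[0,0,0,0,0,0],[0,0,0,0,0,0],[0,0,0,0,0,0]], gripper=-1, squeeze=25)

```text
time_s: 47.7
ee_pos: [0.4389, 0.0138, 0.0584]
eef_rot: [-1.57, 0.0, -1.653]
force: [-1.7, 1.4, 6.3]
grip_width: 0.0115
```

>>> step_arm(targets=[[0,0,3,0,0,0],[0,0,6,0,0,0],[0,0,10,0,0,0],[0,0,14,0,0,0],[0,0,16,0,0,0],[0,0,16,0,0,0],[0,0,16,0,0,0],[0,0,16,0,0,0],[0,0,14,0,0,0],[0,0,10,0,0,0],[0,0,8,0,0,0],[0,0,6,0,0,0]])

```text
time_s: 49.2
ee_pos: [0.5737, 0.0026, 0.0584]
eef_rot: [-1.57, 0.0, -1.653]
force: [-2.1, 0.0, 6.4]
grip_width: 0.0119
```

>>> step_arm(targets=[[0,0,5,0,0,0],[0,0,4,0,0,0],[0,0,3,0,0,0],[0,0,2,0,0,0],[0,0,0,0,0,0]])

```text
time_s: 49.82
ee_pos: [0.5876, 0.0015, 0.0584]
eef_rot: [-1.57, 0.0, -1.653]
force: [0.5, -0.0, 4.6]
grip_width: 0.0118
```

>>> step_arm(targets=[[0,0,1.5,0,0,0],[0,0,0,0,0,0]])

```text
time_s: 50.08
ee_pos: [0.5876, 0.0014, 0.0584]
eef_rot: [-1.574, -0.0, -1.653]
force: [-11.9, 0.9, 13.2]
grip_width: 0.0116
```

>>> step_arm(targets=[[0,0,1,0,0,0],[0,0,0,0,0,0]])

```text
time_s: 50.32
ee_pos: [0.5876, 0.0014, 0.0583]
eef_rot: [-1.576, -0.0, -1.653]
force: [-19.5, 0.8, 18.3]
grip_width: 0.0117
```

The drawer is at its home stop: no more movement and 19 N. I'll relax, release, and go up to the ball.

>>> step_arm(targets=[[0,0,-2,0,0,0],[0,0,0,0,0,0]])

```text
time_s: 50.58
ee_pos: [0.5876, 0.0015, 0.0584]
eef_rot: [-1.571, -0.0, -1.653]
force: [-3.0, 0.8, 6.9]
grip_width: 0.0117
```

>>> step_arm(targets=[[0,0,0,0,0,0],[0,0,0,0,0,0],[0,0,0,0,0,0]], gripper=-0.15)

```text
time_s: 50.95
ee_pos: [0.5876, 0.0015, 0.0577]
eef_rot: [-1.571, -0.0, -1.653]
force: [-0.6, 0.7, 0.2]
grip_width: 0.0378
```

>>> step_arm(targets=[[0,-30,0,0,0,0],[0,-40,0,0,0,0],[0,-40,0,0,0,0],[0,-40,0,0,0,0],[0,-20,0,0,0,0],[0,0,0,0,0,0]])

```text
time_s: 51.7
ee_pos: [0.5881, 0.0014, 0.229]
eef_rot: [-1.568, 0.0, -1.653]
force: [-0.1, 0.3, -0.5]
grip_width: 0.0398
```

```bash
python3 plan.py 701.5 81 230 -55 5
```

```text
[[-17.7,-0.1,21.3,-0.0,-7.9,0.0],[-14.6,-0.1,23.5,-0.0,-8.0,0.0],[-11.2,-0.2,25.4,-0.0,-7.9,0.0],[-7.6,-0.1,26.6,-0.1,-8.0,0.0],[-3.9,-0.2,27.5,-0.0,-7.9,0.1]] MAX 27.5 8.0
t 51.7 F [-0.1  0.3 -0.5] w 0.0398
```

>>> step_arm(targets=[[-17.7,0,21.3,0,-8,0],[-14.6,0,23.5,0,-8,0],[-11.2,0,25.4,0,-8,0],[-7.6,0,26.6,0,-8,0],[-3.9,0,27.5,0,-8,0],[0,0,0,0,0,0],[0,0,0,0,0,0],[0,0,0,0,0,0]], gripper=0.8)

```text
time_s: 52.7
ee_pos: [0.7005, 0.0807, 0.2279]
eef_rot: [-1.571, 0.0, -0.957]
force: [-1.7, 0.1, -0.2]
grip_width: 0.0846
```

```bash
python3 plan.py 701.5 81 136 -54 5
```

```text
[[0.1,18.4,0.2,0.0,-0.2,-0.0],[0.1,18.4,0.2,0.0,-0.2,-0.0],[0.0,18.4,0.2,0.0,-0.1,-0.0],[0.1,18.4,0.2,0.0,-0.2,-0.0],[0.0,18.3,0.2,0.0,-0.1,-0.0]] MAX 18.4 0.2
t 52.7 F [-1.7  0.1 -0.2] w 0.0846
```

>>> step_arm(targets=[[0.1,18.4,0.2,0,0,0],[0.1,18.4,0.2,0,0,0],[0,18.4,0.2,0,0,0],[0.1,18.4,0.2,0,0,0],[0,18.4,0.2,0,0,0],[0,0,0,0,0,0],[0,0,0,0,0,0]])

```text
time_s: 53.58
ee_pos: [0.7022, 0.0816, 0.1366]
eef_rot: [-1.57, -0.001, -0.955]
force: [-0.4, 0.1, 0.4]
grip_width: 0.0845
```

>>> step_arm(targets=[[0,0,0,0,0,0],[0,0,0,0,0,0],[0,0,0,0,0,0],[0,0,0,0,0,0],[0,0,0,0,0,0]], gripper=-1, squeeze=40)

```text
time_s: 54.2
ee_pos: [0.7001, 0.0801, 0.136]
eef_rot: [-1.577, 0.001, -0.956]
force: [-19.4, -8.2, 8.1]
grip_width: 0.0466
```

>>> step_arm(targets=[[0,0,0,0,5,0],[0,0,0,0,6,0],[0,0,0,0,6,0],[0,0,0,0,6,0],[0,0,0,0,6,0],[0,0,0,0,6,0],[0,0,0,0,5,0],[0,0,0,0,5,0],[0,0,0,0,0,0]])

```text
time_s: 55.32
ee_pos: [0.7008, 0.0803, 0.136]
eef_rot: [-1.574, -0.002, -1.742]
force: [-12.0, -7.9, 5.6]
grip_width: 0.0463
```

```bash
python3 -c "
from h import *
o=get_obs();print(o['moment'],o['force'])"
```

```text
[-1.34288625  2.24193394 -0.20576714] [-11.96663451  -7.94955036   5.63752832]
```

>>> step_arm(targets=[[1,0,-1.2,0,5,0],[0,0,0,0,6,0],[0,0,0,0,6,0],[0,0,0,0,6,0],[0,0,0,0,6,0],[0,0,0,0,6,0],[0,0,0,0,0,0]])

```text
time_s: 56.2
ee_pos: [0.7011, 0.0799, 0.1361]
eef_rot: [-1.569, 0.0, -2.353]
force: [3.5, -3.5, -0.9]
grip_width: 0.0464
```

```bash
python3 -c "
from h import *
o=get_obs();print(o['moment'],o['force'])"
```

```text
[-0.83088495 -0.56212821 -0.11995748] [ 3.5420029  -3.47915579 -0.85834426]
```

>>> step_arm(targets=[[0,0,0,0,5,0],[0,0,0,0,0,0]])

```text
time_s: 56.45
ee_pos: [0.7012, 0.0798, 0.1362]
eef_rot: [-1.569, 0.0, -2.44]
force: [5.2, -5.2, -2.1]
grip_width: 0.0469
```

```bash
python3 -c "
from h import *
o=get_obs();print(o['moment'],o['force'])"
```

```text
[-0.95926269 -0.5997282  -0.11712604] [ 5.16513893 -5.17082337 -2.07109601]
```

>>> step_arm(targets=[[0,0,0,0,5,0],[0,0,0,0,0,0]])

```text
time_s: 56.7
ee_pos: [0.7011, 0.0796, 0.1362]
eef_rot: [-1.569, 0.0, -2.528]
force: [3.1, -6.4, -0.1]
grip_width: 0.0467
```

```bash
python3 -c "
from h import *
o=get_obs();print(o['moment'],o['force'])"
```

```text
[-1.29403202 -0.4630616  -0.14529402] [ 3.07921955 -6.41987657 -0.12710712]
```

>>> step_arm(targets=[[0,0,0,0,5,0],[0,0,0,0,5,0],[0,0,0,0,0,0]])

```text
time_s: 57.08
ee_pos: [0.7012, 0.0795, 0.1364]
eef_rot: [-1.568, 0.001, -2.702]
force: [2.6, -6.4, 1.6]
grip_width: 0.0465
```

```bash
python3 -c "
from h import *
o=get_obs();print(o['moment'],o['force'],o['tau'][5])"
```

```text
[-1.43016215 -0.53365353  0.06801431] [ 2.63377893 -6.39886347  1.55091017] 0.7232330180704594
```

>>> step_arm(targets=[[0,0,0,0,5,0],[0,0,0,0,5,0],[0,0,0,0,0,0]])

```text
time_s: 57.45
ee_pos: [0.7013, 0.0794, 0.1366]
eef_rot: [-1.568, 0.002, -2.876]
force: [3.6, -7.6, 0.9]
grip_width: 0.0471
```

```bash
python3 -c "
from h import *
o=get_obs();print(o['moment'],o['force'],o['tau'][5])"
```

```text
[-1.51314225 -0.53501885  0.51260865] [ 3.60507134 -7.59046136  0.87868377] 1.2455042079091072
```

>>> step_arm(targets=[[0,0,0,0,4,0],[0,0,0,0,0,0]])

```text
time_s: 57.7
ee_pos: [0.7016, 0.0793, 0.1367]
eef_rot: [-1.568, 0.003, -2.947]
force: [5.5, -6.5, 1.5]
grip_width: 0.0471
```

```bash
python3 -c "
from h import *
o=get_obs();print(o['moment'],o['force'],o['tau'][5])"
```

```text
[-1.34309286 -0.92322354 -0.12777387] [ 5.46876359 -6.50192812  1.49557645] 0.3671721741557121
```

The twisting torque peaked and then dropped, which suggests the stop was reached and the fingers then slipped. I'll release and check the pointer.

>>> step_arm(targets=[[0,0,0,0,0,0],[0,0,0,0,0,0],[0,0,0,0,0,0]], gripper=0.8)

```text
time_s: 58.08
ee_pos: [0.7005, 0.081, 0.1358]
eef_rot: [-1.571, -0.0, -2.944]
force: [0.4, -0.0, -1.2]
grip_width: 0.0732
```

>>> step_arm(targets=[[0,-30,0,0,0,0],[0,-35,0,0,0,0],[0,-35,0,0,0,0],[0,-20,0,0,0,0],[0,0,0,0,0,0],[0,0,0,0,0,0]])

```text
time_s: 58.82
ee_pos: [0.7003, 0.0809, 0.2545]
eef_rot: [-1.571, -0.002, -2.944]
force: [-0.5, -0.5, -0.8]
grip_width: 0.0841
```

```bash
python3 plan.py 480 -150 230 -90 10
```

```text
[[26.1,2.5,18.3,0.0,-7.9,0.0],[28.4,2.5,14.6,0.0,-7.9,0.0],[30.1,2.5,10.5,0.0,-7.9,0.0],[31.3,2.5,6.3,0.0,-7.9,0.0],[31.8,2.5,1.9,0.0,-7.9,0.0],[31.8,2.5,-2.5,0.0,-7.8,0.0],[31.2,2.5,-6.8,0.0,-7.9,0.0],[30.0,2.5,-11.0,0.0,-7.8,0.0],[28.2,2.5,-14.9,0.1,-7.9,0.0],[25.9,2.4,-18.7,0.0,-7.8,0.0]] MAX 31.8 7.9
t 58.825 F [-0.5 -0.5 -0.8] w 0.0841
```

>>> step_arm(targets=[[26.1,2.5,18.3,0,-7.9,0],[28.4,2.5,14.6,0,-7.9,0],[30.1,2.5,10.5,0,-7.9,0],[31.3,2.5,6.3,0,-7.9,0],[31.8,2.5,1.9,0,-7.9,0],[31.8,2.5,-2.5,0,-7.8,0],[31.2,2.5,-6.8,0,-7.9,0],[30,2.5,-11,0,-7.8,0],[28.2,2.5,-14.9,0,-7.9,0],[25.9,2.4,-18.7,0,-7.8,0],[0,0,0,0,0,0]])

```text
time_s: 60.2
ee_pos: [0.4791, -0.1509, 0.2301]
eef_rot: [-1.572, 0.001, -1.572]
force: [-0.3, -0.6, -0.3]
grip_width: 0.085
```

Run:
```python
from h import *
t=camera("top")
def enh(c,b,f,s):
    im=c["pixels"][:,:,::-1][b[1]:b[3],b[0]:b[2]].astype(float)
    g=np.clip((im-150)*255/105,0,255).astype(np.uint8)
    cv2.imwrite(f,cv2.resize(g,None,fx=s,fy=s,interpolation=cv2.INTER_CUBIC))
enh(t,(205,100,265,160),"pics/t30.png",10)
save(camera("scene"),"pics/s30.png",(190,190,290,280),6)
```

```text
(no output)
```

View pics/t30.png

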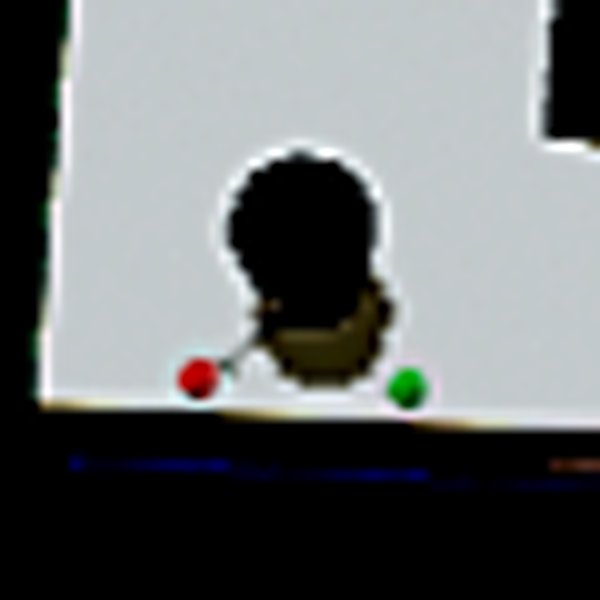

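View pics/s30.png

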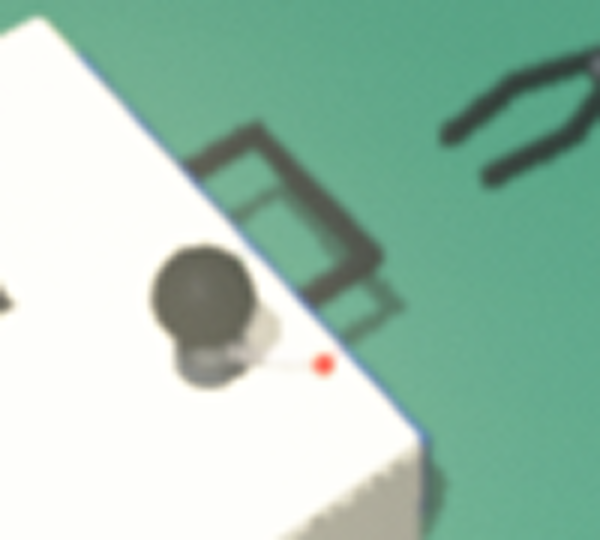

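Run:
```python
from h import *
t=camera("top");s=camera("scene")
ax=np.array([.7015,.081])
def ang(c,p): 
    w=cast(c,[p],.105)[0][:2]-ax; return np.degrees(np.arctan2(w[1],w[0])).round(1),np.hypot(*w).round(4)
for n,p in(("ptr end(top)",(205+22.5,100+36.5)),("red",(205+19.8,100+37.8)),("grn",(205+40.7,100+38.8))):print(n,ang(t,p))
print("scene ptr",ang(s,(190+290/6,190+363/6)),"red",ang(s,(190+324/6,190+364/6)))
save(t,"pics/t31.png")
print(get_obs()["time_s"])
# handle position
X=[.5876,.0205,.076];print(proj(t,[X]))
save(t,"pics/t32.png",(205,130,305,180),7)
```

```text
ptr end(top) (np.float64(139.3), np.float64(0.0421))
red (np.float64(134.7), np.float64(0.0516))
grn (np.float64(-140.8), np.float64(0.0541))
scene ptr (np.float64(132.8), np.float64(0.0372)) red (np.float64(133.4), np.float64(0.0527))
60.4
[[254.09235764 161.28266112]]
```

View pics/t31.png

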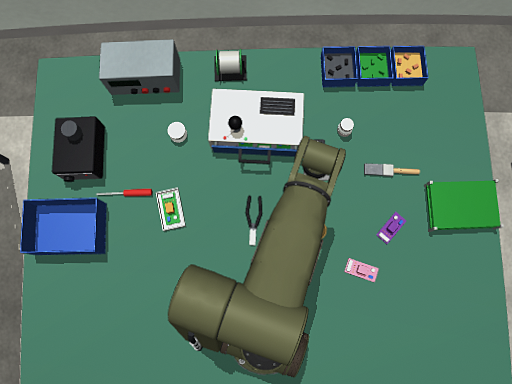

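View pics/t32.png

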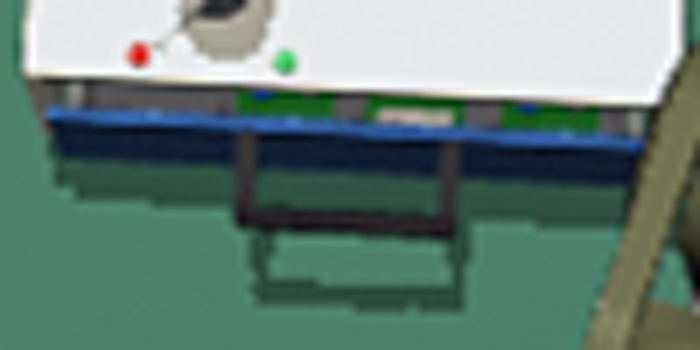

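The pointer is at the red dot within 1 to 5° in both views, the drawer front is shut, and all the bench items are in place. Handing in.

```bash
python3 -c "
from station import job
print(job.hand_in())"
```

```text
the job is handed in; nothing more can be done
None
```

The job is done and handed in at about 60 s of the 210 s allowed; the hand-in gave no verdict.

**What I did:** A test pull showed the drawer was held. I turned the ball knob anticlockwise to its stop, pulled the drawer fully open and laid the cured board (from compartment 3) in the out-tray. The three green boards went into compartments 2, 0 and 1, each with its plug at the copper strip. I then pushed the drawer home and turned the knob clockwise.

**Last checks:**
- **Boards:** Before closing, the three boards measured within 2 mm of their compartment centres. The cured board looks flat in the out-tray in both views; I did not measure its position there.
- **Drawer:** It is against its home stop, with no further movement at 19 N of push.
- **Knob:** The pointer is at the red dot within 0.6° in the scene view and 4.6° in the top view. That is inside the roughly 8.6° allowed.
- **Bench:** The other things look unmoved, and the arm is clear of everything.

**Small disagreements:**
- **Test pull:** It reached 21.4 N for a moment, just over the 20 N advised, before I backed off.
- **Opening the drawer:** I pulled with 24 N against its open stop, with the catch free.
- **Locking the knob:** I turned the gripper about 114° for 86° of knob travel, so the fingers slipped on the ball. That is why I checked the end position from the pointer.

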